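Restock the dry-storage chest and reset its dual dial

TASK

Turn the chest's fan off with the inner red knob without moving the dark ring around it, slide open the lid over the compartment with the blue drying cartridge, move that cartridge to the grey tray, put every yellow carton into the emptied compartment, and slide the lid fully shut. Then turn the outer ring until its white line points at the green tab, leaving the inner knob at off. Keep the other lid shut, and do not disturb the purple stock box under it or the jar, tape roll and tape measure on the bench.

Things in the scene. Friction and masses are not known exactly. Their poses are not given: they have to be found in the camera images.
- chest: white low chest fixed to the bench, 312 (x) x 360 (y) x 78 mm; origin at the centre of its underside, x away from the robot, y left. Walls 6, floor 8 mm thick; an 8 mm wall at y = 0 makes a left (y 4 to 174) and a right (y -4 to -174) compartment, both x -150 to 150 mm, 70 mm deep. Two clear lids on top slide along y, one passing above the other
- lid_l (a joint): left lid, clear with black frame, 308 x 180 x 6 mm, top face 86 mm above the bench; slides under the right lid. 0 = shut, grows to 0.14 m (fully open) as it slides towards the chest's -y; friction about 1.5 N, stays where left. Fully open it frees its compartment from y 40 to 174 mm
- lid_l_fin (a point): centre of the top edge of the left lid's upright fin (black, 70 mm along chest x, 12 mm thick along chest y, 56 mm tall above its lid, top 142 mm above the bench), 12 mm in from the lid's outer edge, 50 mm beyond the chest's middle in x; moves with the lid
- lid_r (a joint): right lid, clear with grey frame, 308 x 180 x 6 mm, top face 94 mm above the bench; slides over the left lid. 0 = shut, grows to 0.14 m (fully open) as it slides towards the chest's +y; friction about 1.5 N, stays where left. Fully open it frees its compartment from y -40 to -174 mm
- lid_r_fin (a point): centre of the top edge of the right lid's upright fin (grey, 70 mm along chest x, 12 mm thick along chest y, 48 mm tall above its lid, top 142 mm above the bench), 12 mm in from the lid's outer edge, 50 mm beyond the chest's middle in x; moves with the lid
- knob_axis (a point): point on the upright common axis of ring, inner knob and tab, 100 mm above the bench, at x -70, y -235 mm of the chest; axes as the chest's. The knobs stand on a grey control block 110 x 110 mm, 85 mm high, on the chest's right side, centred on this axis
- vent (a joint): outer knob: dark steel ring, 58 mm in diameter, from 85 to 115 mm above the bench, with a white radial line on its top and side. Radians, counter-clockwise from above positive; at 0 the line points along the chest's +x. End stops at 0 and 3.2; stays where left, friction torque about 0.06 N m
- vent_mark (a point): outer end of the white line on the ring's top, 27 mm from the axis; its x axis points outwards along the line
- fan (a joint): inner knob: red bar 30 x 14 mm, 28 mm tall, on the ring's axis, 115 to 143 mm above the bench. Radians, counter-clockwise from above positive; 0 is its end stop and means fan off (its white line towards chest +x); up to 2.2. Starts on, is turned off clockwise. Stays where left, friction torque about 0.03 N m; turns independently of the ring
- fan_top (a point): centre of the top of the inner red knob; its x axis is the bar's length, towards the white line
- tab (a joint): green setting tab, flat, 14 x 7 mm, on the control block's top 40 mm from the knob axis: the direction the ring's line must point to. Same zero and sense as vent. Cannot be touched or moved
- tab_mark (a point): centre of the green tab's top; its x axis points outwards from the knob axis
- cartridge: spent drying cartridge: blue box 110 (its x) x 60 (its y) x 30 mm with a black grip rib on top, 80 mm along x, 18 mm thick along y, from 30 to 66 mm above its underside; 0.25 kg. Origin at the centre of the underside. It starts in one of the chest's two compartments, standing on the floor
- stock: purple stock box 150 x 120 x 60 mm with a white band, 0.9 kg, origin at the centre of its underside, in the chest's other compartment; to be left there under its shut lid
- tray: grey open tray fixed to the bench left of the chest, 170 (its x) x 130 (its y) x 35 mm, walls and floor 5 mm, origin at the centre of its underside
- carton1: yellow cardboard carton, a box 80 (its x) x 38 (its y) x 60 mm (its z) with a blank white label and a white tape strip on top, 0.12 kg; origin at the centre of its underside as it stands, z up. Three or all of the four exist in a run; they start standing on the bench to the right of the chest
- carton2: yellow cardboard carton, a box 80 (its x) x 38 (its y) x 60 mm (its z) with a blank white label and a white tape strip on top, 0.12 kg; origin at the centre of its underside as it stands, z up. Three or all of the four exist in a run; they start standing on the bench to the right of the chest
- carton3: yellow cardboard carton, a box 80 (its x) x 38 (its y) x 60 mm (its z) with a blank white label and a white tape strip on top, 0.12 kg; origin at the centre of its underside as it stands, z up. Three or all of the four exist in a run; they start standing on the bench to the right of the chest
- carton4: yellow cardboard carton, a box 80 (its x) x 38 (its y) x 60 mm (its z) with a blank white label and a white tape strip on top, 0.12 kg; origin at the centre of its underside as it stands, z up. Three or all of the four exist in a run; they start standing on the bench to the right of the chest
- jar: bystander: green glass jar, 66 mm wide, 90 mm tall; origin at the centre of its underside
- tape_roll: bystander: brown roll of packing tape lying flat, 100 mm across, 50 mm tall; origin at the centre of its underside
- tape_measure: bystander: black tape measure, 70 x 45 x 65 mm; origin at the centre of its underside
Mind the look-alikes: they are no part of the job. Leave any pink or turquoise look-alike of the carton4 alone.

How it is judged:
By the outcome, as a careful person would: the job done as asked, in the order asked, and still so for the second after the job is handed in, with the robot touching nothing.
Of carton1, carton2, carton3, carton4 only 3 to 4 are there at a start; the rules pass over those that are not, and their reading is None.
At some moment in a run one of carton1, carton2, carton3, carton4 may be knocked a few centimetres aside while the robot is not near it.
Once in a run the grip may slacken for a moment while it holds something.
It also fails if it takes over 210 s, if anything falls off the work surface, if the arm or the gripper's body presses on something with over 40 N, if the wrist force passes 120 N, or if a joint passes its speed limit or range.

ROBOT

A 6-joint arm with a two-finger parallel gripper is mounted at the origin on the work surface. World frame = base frame: x ahead of the robot, y to its left, z up, the work surface at z = 0. Lengths are in m, angles in degrees, forces in N, time in s.
With the tool pointing down it reaches from about 0.25 to 0.725 m from the base axis. Payload 9.7 kg.
Tool frame: the origin (TCP) lies at the very end of the fingers, on their centre line; the grasp point (between the pads) lies 19 mm behind it; z points along the fingers, y is the line along which they close (so a half turn about z gives the same grasp; the last joint's range is limited). The gripper opens to 85 mm and grips with 20 to 120 N. Pads are 22 mm wide; open, the fingers measure 114 mm over their backs; the gripper's body (76 mm by 85 mm) begins 54 mm behind the grasp point. The pads swing forward as they close: fully open they stand 13 mm farther back than shut.
Start: joints at [-66.75, 4.979, 10.078, 95.1, 0, 90], TCP at [0.217, -0.505, 0.231] pointing down, gripper open.
Joint ranges: [-179.16, 179.16], [-48.56, 103.87], [-65.8, 70.77], [-126.05, 130.52], [-82.76, 87.17], [-180, 180]. Speed limits (degrees/s): [127.2, 127.2, 147.25, 180, 180, 180].

INTERFACE

Orientations are given as [roll, pitch, yaw] about the fixed x, y, z axes, in that order (R = Rz(yaw) Ry(pitch) Rx(roll)).
In Python, from workcell import bot gives the robot as it stands.
- The arm moves only by the tool arm_command, never from a script. Its argument "series" is a list of rows, each a list of 4 numbers: the shift along the tool's x, y, z in m, then the turn about the tool's z in rad. A call has exactly 5 rows; each row is the pose to reach, as a shift and turn from the pose commanded when the call began, along the tool's axes at that moment; what a row does not reach only later rows make up. A row lasts 1/10 s, in which the tool goes at most 50 mm and 8.59 degrees, less where a joint would pass 70% of its speed; a pose out of reach is approached as far as the arm can. A call with a gripper value outside its range is refused whole. "hand" is the finger opening in m, from 0 to 0.0854, set as the call begins (left out, the last holds). The fingers move at their own pace and stop on an object; "grip_force" is the grip in N (left out, the last holds). Time passes only in rows, so rows that repeat a pose let the fingers close, or fill a call up. It gives the time, the measured TCP pose, the force, the opening and the grip force at its end, in the units of the state.
- bot.get_obs(): the state, without advancing time (a new reading comes with each control period).
- bot.camera(name): name is "scene" or "top"; returns a dict with "color" (480x640x3 uint8, blue, green, red), "camera_matrix" (3x3 intrinsics, pixels), "dist_coeffs" ([k1, k2, p1, p2, k3] as OpenCV has them; the pictures are not rectified), "xyz" and "orientation" of the camera in the world. Camera axes: x right, y up, looking along -z (the intrinsics and any distortion apply to the point x, -y, -z); pixel columns grow to the right and rows downward; lengths in m; the calibration is good to about 2 mm. A picture is of the moment at which its call begins. There is no depth.
- bot.job_done(): hands the job in; it is judged then, once.
Trained networks look in the newest picture that a camera, given by its name, has taken for a name from the list of things; names that differ only in an ending like _2 or _b are one class to them, and where a whole thing is asked for, a point or a joint stands for the part that bears it (a point fixed in the world has none). Each returns a list of dicts, best first, with "confidence" (0 to 1); they miss things now and then, are a little off and sometimes report something else, mostly with a low value. They report only what shows in the picture. A call takes as long as a camera call. They do not tell look-alikes from the thing itself.
- bot.find_in(camera, target): "location" ([column, row] in pixels, amid what is visible of it).
- bot.mark_of(camera, target): "location" ([column, row] in pixels: a listed point, or the origin of a listed thing).
The state is a dict: "time": time; "q": joint angles; "qd": joint speeds; "joint_efforts": joint torques, N m; "ee_pos": TCP position; "tcp_rot": TCP orientation; "wrist_force": force on the tool from outside, world axes, zero at the start; "torque": the same for the moment, N m; "opening": finger opening in m; "grasp_force": force on a finger pad.
Only numpy, scipy, OpenCV 4.12 (cv2) and the standard library are available. Lean on these libraries where they do the work, as an engineer would, in place of code of your own. Each camera call takes 0.05 s, during which the arm holds its last target. There are 200 camera calls.

## Working session

There is one attempt and no reset: what is moved stays moved. The work goes in short steps, Python scripts to look and compute and a tool call to move; the robot and the scene stay as the last step left them, time stands still between calls to the robot, and variables do not carry over. Pictures are saved under pics/ and viewed, at most 14 in all, crops included, and the job is handed in when it is done.

Besides the shell and the picture viewer there is one more tool, called after "Emit:" in YAML: its name, and indented under it one key for each argument. arm_command: Moves the arm, as the interface text tells. Its arguments: {"type":"object","properties":{"series":{"type":"array"},"hand":{"type":"number"},"grip_force":{"type":"number"}},"required":["series"]}

```bash
mkdir -p pics; ls; python3 - <<'E'
from workcell import bot
import cv2
o=bot.get_obs();print(o)
for n in("scene","top"):
    c=bot.camera(n);cv2.imwrite(f"pics/{n}0.png",c["color"]);print(n,c["camera_matrix"],c["dist_coeffs"],c["xyz"],c["orientation"])
    for t in ["chest","lid_l_fin","lid_r_fin","knob_axis","vent_mark","fan_top","tab_mark","cartridge","stock","tray","carton1","jar","tape_roll","tape_measure"]:
        print(t,[(d["location"],round(d["confidence"],2)) for d in bot.mark_of(n,t)][:6])
E
```

```text
pics
{'time': 0.0, 'q': array([-6.67464168e+01,  5.01063553e+00,  1.00345532e+01,  9.51023374e+01,
        6.61261518e-04,  8.99993435e+01]), 'qd': array([ 0.11908666, -0.03932612, -0.02445772, -0.01302368, -0.07735188,
       -0.12323732]), 'joint_efforts': array([-5.83019810e-04, -5.20383596e+01,  4.64808977e+01,  1.58467039e-02,
       -1.03015370e-04,  4.41797340e-06]), 'ee_pos': array([ 0.21704496, -0.5050904 ,  0.23058844]), 'tcp_rot': array([-1.79921580e+02, -6.62159411e-04,  2.32542388e+01]), 'wrist_force': array([-0.73665946, -0.31744592, -0.36815694]), 'torque': array([ 0.02417208,  0.05476379, -0.0040276 ]), 'grasp_force': 0.0, 'opening': 0.08552959006204347}
scene [[532.90608928   0.         317.56348841]
 [  0.         532.90608928 238.191093  ]
 [  0.           0.           1.        ]] [-0.06569585  0.          0.          0.          0.        ] [ 1.14933872 -1.0474661   0.96711682] [52.39491313 -0.39806479 31.55688497]
chest [([340.1, 232.0], 0.6)]
lid_l_fin [([381.9, 170.0], 0.93), ([204.0, 325.4], 0.65)]
lid_r_fin [([330.1, 228.7], 0.68)]
knob_axis [([280.9, 240.7]
[... 768 characters left out ...]
    0.         0.        ] [ 0.48403974 -0.07574822  1.58429253] [  4.102558    -0.52842022 -91.18054145]
chest [([271.0, 251.7], 0.93)]
lid_l_fin [([200.8, 233.8], 0.95)]
lid_r_fin [([329.0, 227.5], 0.87)]
knob_axis [([353.6, 270.4], 0.81)]
vent_mark [([348.5, 265.4], 0.65)]
fan_top [([352.7, 268.3], 0.52)]
tab_mark []
cartridge []
stock []
tray [([157.1, 285.1], 0.96), ([353.3, 271.7], 0.69), ([326.8, 226.9], 0.17)]
carton1 [([405.4, 239.5], 0.94), ([495.6, 217.7], 0.94), ([405.6, 284.5], 0.87), ([498.1, 259.2], 0.84), ([451.5, 239.7], 0.74)]
jar [([158.8, 219.9], 0.58)]
tape_roll [([388.9, 191.7], 0.66), ([348.9, 264.4], 0.51), ([349.7, 273.1], 0.44)]
tape_measure [([366.4, 216.7], 0.74)]
```

```bash
python3 - <<'E'
import cv2
a=cv2.imread("pics/top0.png");cv2.imwrite("pics/top0c.png",cv2.resize(a[150:350,100:540],None,fx=1.8,fy=1.8,interpolation=cv2.INTER_CUBIC))
E
```

```text
(no output)
```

View pics/top0c.png

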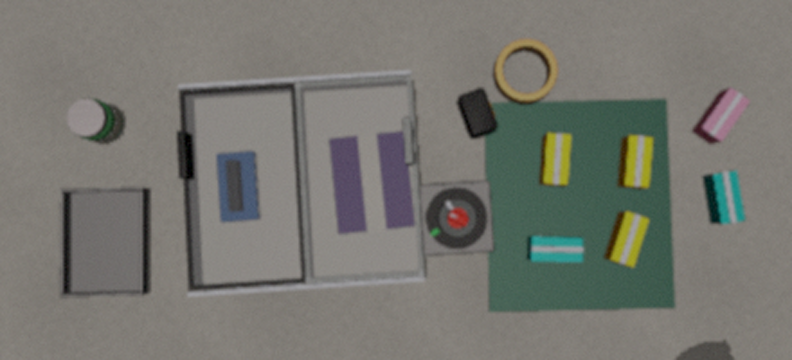

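View pics/scene0.png

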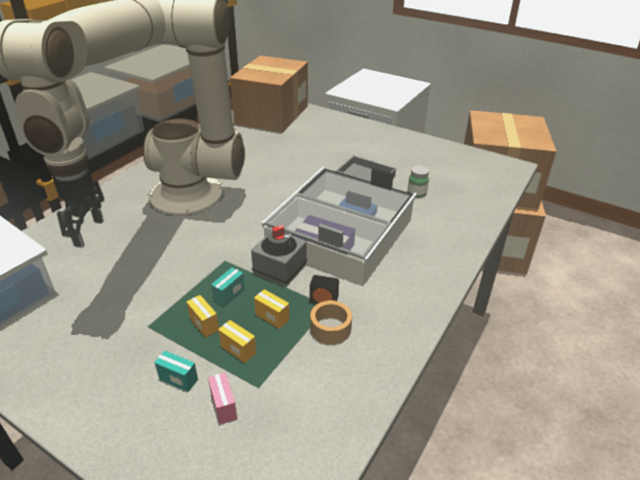

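Three real cartons are yellow (full top px ≈ (409,238), (454,239), (449,283)). The pink and turquoise ones are look-alikes. The blue cartridge is in the left compartment. I'll enlarge the chest and the knobs.

```bash
cat > lib.py <<'E'
import numpy as np, cv2
from scipy.spatial.transform import Rotation as R
from scipy.optimize import minimize
from workcell import bot
F=np.diag([1.,-1,-1])
def cam(n):
    c=bot.camera(n); c["R"]=R.from_euler("xyz",c["orientation"],degrees=True).as_matrix(); return c
def proj(c,P):
    p=(np.atleast_2d(P)-c["xyz"])@c["R"]@F
    return cv2.projectPoints(p,np.zeros(3),np.zeros(3),np.array(c["camera_matrix"]),np.array(c["dist_coeffs"]))[0][:,0]
def ray(c,uv,z):
    u=cv2.undistortPoints(np.array(uv,float).reshape(-1,1,2),np.array(c["camera_matrix"]),np.array(c["dist_coeffs"]))[:,0]
    d=np.c_[u,np.ones(len(u))]@F@c["R"].T
    return c["xyz"]+d*((z-c["xyz"][2])/d[:,2])[:,None]
def box(p,sz,z0=0):
    x,y,a=p;v=np.array([[i,j,k] for i in(-.5,.5) for j in(-.5,.5) for k in(0,1)])*sz
    return v@R.from_euler("z",a).as_matrix().T+[x,y,z0]
def fit(views,p0,sz,z0=0):
    """views: (cam,mask) list; silhouettes of a box"""
    S=4;t=[(c,cv2.resize(m,None,fx=S,fy=S,interpolation=cv2.INTER_LINEAR)>127) for c,m in views]
    def cost(p):
        e=0
        for c,m in t:
            h=cv2.convexHull(proj(c,box(p,sz,z0)).astype(np.float32))[:,0]
            i=np.zeros(m.shape,np.uint8);cv2.fillConvexPoly(i,np.round(((h+.5)*S-.5)*16).astype(np.int32),1,cv2.LINE_8,4)
            e+=(i.astype(bool)^m).sum()/m.sum()
        return e
    best=None
    for s in(.01,.004):
        p0=minimize(cost,p0,method="Nelder-Mead",options=dict(initial_simplex=np.array(p0)+np.r_[np.zeros((1,3)),np.diag([s,s,s*20])],xatol=1e-4,fatol=1e-4)).x
    return p0,cost(p0)
def mask(c,lo,hi,amin=60):
    """filled hulls of HSV blobs"""
    m=cv2.inRange(cv2.cvtColor(c["color"],cv2.COLOR_BGR2HSV),lo,hi)
    m=cv2.morphologyEx(m,cv2.MORPH_CLOSE,np.ones((5,5)))
    out=[]
    for k in cv2.findContours(m,cv2.RETR_EXTERNAL,cv2.CHAIN_APPROX_NONE)[0]:
        if cv2.contourArea(k)>amin:
            o=np.zeros(m.shape,np.uint8);cv2.fillConvexPoly(o,cv2.convexHull(k),255);out.append((o,k))
    return out
YEL=((20,120,70),(34,255,255))
def cartons(cs=None):
    cs=cs or [cam("top")]
    t=cs[0];res=[]
    for o,k in mask(t,*YEL):
        (u,v),(w,h),a=cv2.minAreaRect(k);g=ray(t,[(u,v)],.055)[0]
        b=cv2.boxPoints(((u,v),(w,h),a));W=ray(t,b,.06)
        e=max((W[1]-W[0],W[2]-W[1]),key=np.linalg.norm);res.append((g[0],g[1],np.arctan2(e[1],e[0]),o))
    out=[]
    for x,y,a,o in res:
        vs=[(t,o)]
        for c in cs[1:]:
            q=proj(c,[[x,y,.03]])[0]
            for o2,k2 in mask(c,*YEL):
                if cv2.pointPolygonTest(cv2.convexHull(k2),(float(q[0]),float(q[1])),False)>=0: vs.append((c,o2))
        p,e=fit(vs,[x,y,a],(.08,.038,.06));out.append((p,e,len(vs)))
    return out
E
python3 - <<'E'
from lib import *
t=cam("top");s=cam("scene")
for p,e,n in cartons([t]): print(p[:2],np.degrees(p[2])%180,e)
print()
for p,e,n in cartons([t,s]): print(p[:2],np.degrees(p[2])%180,e,n)
cv2.imwrite("pics/chest.png",cv2.resize(t["color"][180:325,195:375],None,fx=4.4,fy=4.1,interpolation=cv2.INTER_CUBIC)[:595])
cv2.imwrite("pics/knob.png",np.hstack([cv2.resize(t["color"][245:300,325:380],(400,400),interpolation=cv2.INTER_CUBIC),cv2.resize(s["color"][210:290,240:320],(400,400),interpolation=cv2.INTER_CUBIC)]))
E
```

```text
[ 0.44364109 -0.42437136] 156.7918620135001 0.15045430251202566
[ 0.56596402 -0.44255538] 169.27290578975712 0.1716602528862012
[ 0.57247667 -0.31248482] 178.58059040399118 0.08669698692438886
[ 0.59352594 -1.00409361] 0.5540138041912428 0.525489033787789

[ 0.44299684 -0.41974656] 157.76681011791877 0.9549585033921271 2
[ 0.56387777 -0.43889768] 172.59442427320135 1.0394095838865585 2
[ 0.570986   -0.31030101] 173.37892324158793 0.8994082168326307 2
[ 0.59352594 -1.00409361] 0.5540138041912428 0.525489033787789 1
```

View pics/chest.png

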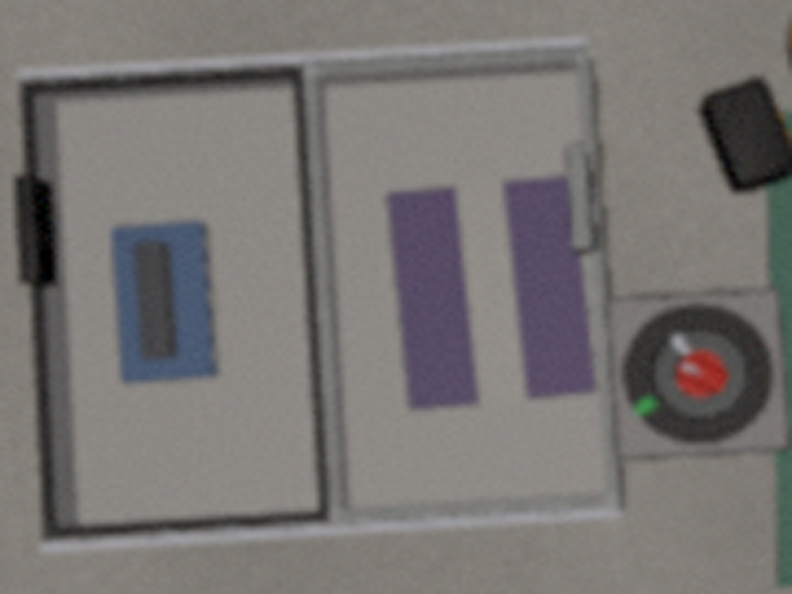

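View pics/knob.png

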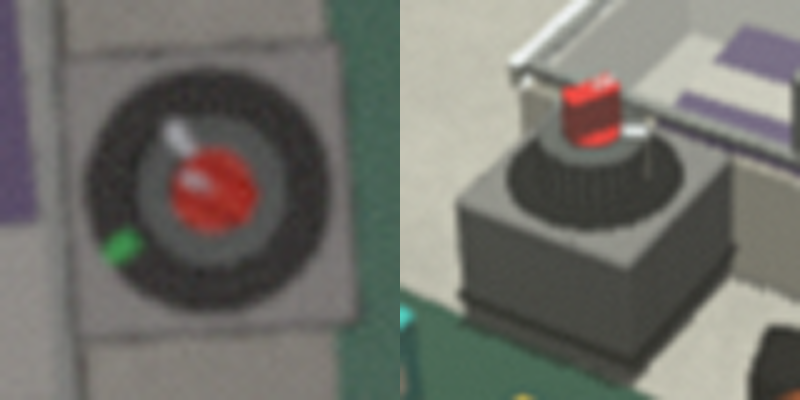

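The top crop shows the left (black) fin at full px ≈ (202,236), the right fin at (327,228), the ring centre at (354,271) and the green tab at (342,279). The ring line points up-left, and the fan's line points left of that. Next I'll fit the chest pose from the known geometry.

```bash
cat > fitchest.py <<'E'
from lib import *
from scipy.optimize import least_squares
t=cam("top");s=cam("scene")
def C(u,v): return (195+(u+.5)/4.4-.5,180+(v+.5)/4.1-.5)
K=lambda u,v:(325+(u+.5)/7.27-.5,245+(v+.5)/7.27-.5)
obs=[(t,(50,168,142),(200.8,233.8)),(t,(50,-168,142),(329.0,227.5)),(s,(50,168,142),(381.9,170.0-0)),(s,(50,-168,142),(330.1,228.7)),
(t,(156,180,78),C(20,72)),(t,(156,-180,78),C(586,42)),(t,(-156,-180,78),C(620,513)),(t,(-156,180,78),C(42,550)),
(t,(-70,-235,115),K(212,190)),(t,(-15,-290,85),K(335,42)),(t,(-125,-290,85),K(355,320))]
def W(p,P): return R.from_euler("z",p[2]).apply(np.array(P)/1000)+[p[0],p[1],0]
def f(p,idx=range(len(obs))): return np.concatenate([proj(obs[i][0],W(p,obs[i][1]))[0]-obs[i][2] for i in idx])
r=least_squares(f,[.5,.05,.05],loss="soft_l1");p=r.x
print(p[:2],np.degrees(p[2]),"\n",f(p).reshape(-1,2).round(1).tolist())
knob=W(p,(-70,-235,100));print("knob",knob)
# circle/tip estimates
hsv=lambda c:cv2.cvtColor(c["color"],cv2.COLOR_BGR2HSV)
def ang(P,Q): return np.degrees(np.arctan2(Q[1]-P[1],Q[0]-P[0])-p[2])%360
kc=ray(t,[K(212,190)],.115)[0];print("ring centre from grey disc",kc)
print("vent",ang(kc,ray(t,[K(170,127)],.115)[0]))
g=mask(t,(45,100,60),(75,255,255),4)
for o,k in g:
    m=cv2.moments(k); 
    if m["m00"]: q=(m["m10"]/m["m00"],m["m01"]/m["m00"]);P=ray(t,[q],.088)[0];print("tab",q,ang(knob,P),np.linalg.norm((P-knob)[:2]),ang(kc,P))
for d in bot.mark_of("top","fan_top")[:1]: print("fan_top",ray(t,[d["location"]],.143))
print("fan",ang(ray(t,[K(213,193)],.143)[0],ray(t,[K(195,180)],.143)[0]))
for lo in [((100,90,40),(118,255,255))]:
    for o,k in mask(t,*lo,150):
        c,(w,h),a=cv2.minAreaRect(k);b=ray(t,cv2.boxPoints((c,(w,h),a)),.038);print("blue",ray(t,[c],.038)[0],(b[1]-b[0]),(b[2]-b[1]))
d=bot.mark_of("top","tray")[0];print("tray",ray(t,[d["location"]],0))
im=t["color"].copy();im2=s["color"].copy()
for c,i in((t,im),(s,im2)):
    for sz,o,z in(((312,360,78),(0,0),0),((110,110,85),(-70,-235),0),((70,12,56),(50,168),86),((70,12,48),(50,-168),94)):
        P=W(p,[(o[0],o[1],0)])[0];b=proj(c,box((P[0],P[1],p[2]),np.array(sz)/1000,z/1000))
        for a in range(8):
            for e in(1,2,4):
                if not a&e: cv2.line(i,*[tuple(int(round(v*16)) for v in b[q]) for q in(a,a|e)],(0,255,255),1,cv2.LINE_AA,4)
cv2.imwrite("pics/ov.png",np.hstack([cv2.resize(im[180:310,190:390],(400,260)),cv2.resize(im2[150:320,220:460],(400,283))[:260]]))
E
python3 fitchest.py
```

```text
[0.54297885 0.08919977] 2.2663692608565476 
 [[-0.5, 1.1], [-2.7, -0.1], [0.8, 1.1], [0.5, -0.7], [0.5, 1.7], [0.5, 1.5], [-0.5, -1.6], [0.3, -2.5], [-0.1, 0.1], [0.9, -0.6], [0.8, 1.0]]
knob [ 0.48232675 -0.14838458  0.1       ]
ring centre from grey disc [ 0.4826324  -0.14878042  0.115     ]
vent 30.207649344854072
tab (341.5, 278.5) 119.92997359077071 0.038372446695796106 120.00033323578728
tab (158.6848484848485, 219.37575757575758) 71.74894918439718 0.5557144155482823 71.7904608773963
fan_top [[ 0.49075127 -0.1541516   0.143     ]]
fan 50.745395914779465
blue [ 0.49835686 -0.9339501   0.038     ] [ 0.0017262  -0.03334067  0.        ] [-0.12808878 -0.00124826  0.        ]
blue [0.53949589 0.19487623 0.038     ] [ 0.00261806 -0.05062461  0.        ] [-0.09921083 -0.00623417  0.        ]
tray [[0.45068454 0.41071819 0.        ]]
```

View pics/ov.png

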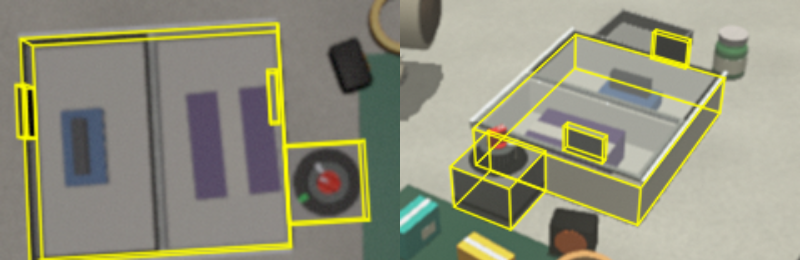

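```bash
cat >> lib.py <<'E'
CH=np.array([.5430,.0892,np.radians(2.4)])
def W(x,y,z=0): return R.from_euler("z",CH[2]).apply(np.array([x,y,z])/1000)+[CH[0],CH[1],0]
def plan(x,y,z,yaw=None,deg180=True):
    o=bot.get_obs();Rm=R.from_euler("xyz",o["tcp_rot"],degrees=True)
    d=Rm.inv().apply(np.array([x,y,z])-o["ee_pos"]);y0=o["tcp_rot"][2]
    t=0 if yaw is None else -(((yaw-y0)+90)%180-90 if deg180 else yaw-y0)
    print("pos",o["ee_pos"].round(4),"yaw",y0.round(1),"t",round(o["time"],2),"open",round(o["opening"],4),"| shift",d.round(4),"turn",round(np.radians(t),3),"rows",round(np.linalg.norm(d)/.05,1))
E
python3 -c "
from lib import *
plan(.4825,-.1485,.231,53)
"
```

```text
pos [ 0.2171 -0.5053  0.2312] yaw 23.3 t 1.8 open 0.0853 | shift [ 3.847e-01 -2.231e-01  3.000e-04] turn -0.519 rows 8.9
```

Emit:
arm_command:
  series:
    - [0.04,-0.023,0,0]
    - [0.08,-0.046,0,0]
    - [0.12,-0.07,0,0]
    - [0.16,-0.093,0,0]
    - [0.2,-0.116,0,0]
  hand: 0.05

```text
time: 2.3
ee_pos: [0.3558, -0.3183, 0.2315]
tcp_rot: [180.0, -0.0, 23.2]
wrist_force: [0.8, -1.5, -0.7]
opening: 0.0504
grasp_force: 0.0
```

Emit:
arm_command:
  series:
    - [0.04,-0.023,0,-0.12]
    - [0.08,-0.046,0,-0.24]
    - [0.12,-0.07,0,-0.36]
    - [0.16,-0.093,0,-0.48]
    - [0.1847,-0.107,0,-0.519]

```text
time: 2.8
ee_pos: [0.4839, -0.146, 0.2313]
tcp_rot: [180.0, -0.0, 53.3]
wrist_force: [0.1, -1.4, -0.1]
opening: 0.0498
grasp_force: 0.0
```

Emit:
arm_command:
  series:
    - [0,0,0,0]
    - [0,0,0,0]
    - [0,0,0,0]
    - [0,0,0,0]
    - [0,0,0,0]

```text
time: 3.3
ee_pos: [0.4821, -0.1494, 0.2314]
tcp_rot: [180.0, -0.0, 52.9]
wrist_force: [0.1, -1.1, -0.6]
opening: 0.0503
grasp_force: 0.0
```

```bash
python3 -c "
from lib import *
plan(.4825,-.1485,.122,53)
"
```

```text
pos [ 0.4821 -0.1494  0.2314] yaw 52.9 t 3.3 open 0.0503 | shift [ 0.0009 -0.0002  0.1094] turn -0.002 rows 2.2
```

Emit:
arm_command:
  series:
    - [0.0009,0,0.03,0]
    - [0.0009,0,0.06,0]
    - [0.0009,0,0.085,0]
    - [0.0009,0,0.1,0]
    - [0.0009,0,0.1085,0]

```text
time: 3.8
ee_pos: [0.4825, -0.1481, 0.1217]
tcp_rot: [-179.9, 0.0, 52.9]
wrist_force: [-0.3, 0.3, 1.4]
opening: 0.0498
grasp_force: 0.0
```

Emit:
arm_command:
  series:
    - [0,0,0,0]
    - [0,0,0,0]
    - [0,0,0,0]
    - [0,0,0,0]
    - [0,0,0,0]
  hand: 0.0
  grip_force: 25

```text
time: 4.3
ee_pos: [0.4826, -0.1468, 0.124]
tcp_rot: [-179.9, -0.1, 53.0]
wrist_force: [-6.1, 7.3, 3.5]
opening: 0.0136
grasp_force: 27.7
```

Emit:
arm_command:
  series:
    - [0,0,0,0]
    - [0,0,0,0]
    - [0,0,0,0]
    - [0,0,0,0]
    - [0,0,0,0]

```text
time: 4.8
ee_pos: [0.4826, -0.1468, 0.124]
tcp_rot: [-179.9, -0.1, 53.0]
wrist_force: [-5.4, 7.2, 3.3]
opening: 0.0138
grasp_force: 27.7
```

```bash
python3 -c "
from lib import *
plan(.4825,-.1485,.122,2.3)
o=bot.get_obs();print(o['torque'],o['wrist_force'],o['opening'],o['grasp_force'])
c=cam('top');s=cam('scene')
cv2.imwrite('pics/k2.png',np.hstack([cv2.resize(c['color'][240:300,320:390],(400,343),interpolation=cv2.INTER_CUBIC),cv2.resize(s['color'][200:280,230:323],(400,343),interpolation=cv2.INTER_CUBIC)]))
"
```

```text
pos [ 0.4826 -0.1468  0.124 ] yaw 53.0 t 4.8 open 0.0138 | shift [-0.0015  0.0009  0.002 ] turn 0.885 rows 0.1
[1.39959031 1.1512902  0.02182699] [-5.39583844  7.24845758  3.33179175] 0.013774969909003659 27.687617540359497
```

View pics/k2.png

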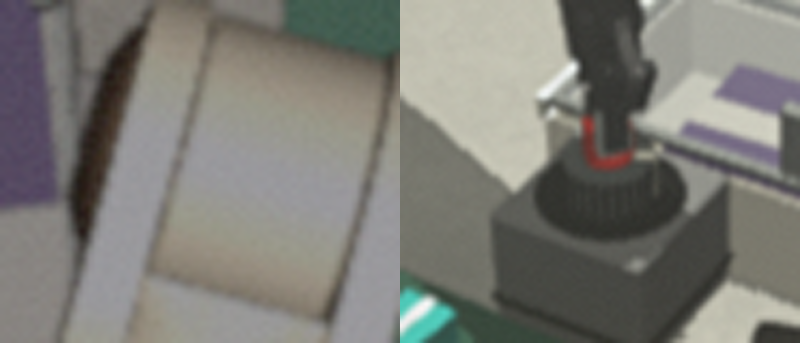

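The scene crop shows the red bar held between the fingers, with the dark ring untouched below. I'll centre the grip to reduce the side load, then turn clockwise.

Emit:
arm_command:
  series:
    - [0,-0.001,0,0]
    - [0,-0.002,0,0]
    - [0,-0.002,0,0.08]
    - [0,-0.002,0,0.18]
    - [0,-0.002,0,0.28]

```text
time: 5.4
ee_pos: [0.4825, -0.1468, 0.124]
tcp_rot: [179.9, -0.1, 36.7]
wrist_force: [1.9, 2.9, 1.2]
opening: 0.0133
grasp_force: 27.6
```

Emit:
arm_command:
  series:
    - [0,0,0,0.1]
    - [0,0,0,0.2]
    - [0,0,0,0.3]
    - [0,0,0,0.4]
    - [0,0,0,0.5]

```text
time: 5.9
ee_pos: [0.4825, -0.1468, 0.124]
tcp_rot: [179.9, -0.2, 8.1]
wrist_force: [3.4, 1.2, 1.5]
opening: 0.0133
grasp_force: 29.3
```

Emit:
arm_command:
  series:
    - [0,0,0,0.05]
    - [0,0,0,0.08]
    - [0,0,0,0.1]
    - [0,0,0,0.12]
    - [0,0,0,0.12]

```text
time: 6.4
ee_pos: [0.4825, -0.1469, 0.124]
tcp_rot: [180.0, -0.2, 1.4]
wrist_force: [4.0, 2.1, 5.5]
opening: 0.0132
grasp_force: 30.3
```

```bash
python3 -c "
from lib import *
plan(.4825,-.1485,.122,2.3)
o=bot.get_obs();print(o['torque'],o['wrist_force'],o['opening'],o['grasp_force'])
"
```

```text
pos [ 0.4825 -0.1469  0.124 ] yaw 1.4 t 6.4 open 0.0132 | shift [-0.0001  0.0016  0.002 ] turn -0.016 rows 0.1
[ 0.15065414 -0.70995532  0.38193445] [3.95524673 2.09731526 5.45859218] 0.01323793363894506 30.29011756181717
```

Reached the end stop: torque 0.38 N m. That puts the knob axis at (0.4825, −0.1469). Releasing and going up.

Emit:
arm_command:
  series:
    - [0,0,0,0]
    - [0,0,0,0]
    - [0,0,0,0]
    - [0,0,0,0]
    - [0,0,-0.02,0]
  hand: 0.05

```text
time: 6.9
ee_pos: [0.4801, -0.1463, 0.1405]
tcp_rot: [-179.9, 0.3, 1.4]
wrist_force: [0.5, -0.9, 0.6]
opening: 0.05
grasp_force: 0.0
```

Emit:
arm_command:
  series:
    - [0,0,-0.03,0]
    - [0,0,-0.06,0]
    - [0,0,-0.08,0]
    - [0,0,-0.1,0]
    - [0,0,-0.1,0]

```text
time: 7.4
ee_pos: [0.4822, -0.1469, 0.2453]
tcp_rot: [179.9, -0.2, 1.4]
wrist_force: [0.3, -0.1, 0.4]
opening: 0.0502
grasp_force: 0.0
```

```bash
sed -i 's/^CH=.*/CH=np.array([.5430,.0905,np.radians(2.4)])/' lib.py; python3 -c "
from lib import *
p=W(50,168);print(p,W(50,28)-p)
plan(p[0],p[1],.231,2.4)
"
```

```text
[0.58592103 0.26044642 0.        ] [ 0.00586259 -0.1398772   0.        ]
pos [ 0.4822 -0.1469  0.2453] yaw 1.4 t 7.4 open 0.0502 | shift [ 0.1137 -0.4047  0.0141] turn -0.017 rows 8.4
```

Emit:
arm_command:
  series:
    - [0.012,-0.045,0,0]
    - [0.024,-0.09,0,0]
    - [0.037,-0.135,0,0]
    - [0.05,-0.18,0,0]
    - [0.063,-0.225,0,0]

```text
time: 7.9
ee_pos: [0.5394, 0.046, 0.2416]
tcp_rot: [-178.7, 0.1, 4.3]
wrist_force: [1.2, -0.1, -0.7]
opening: 0.0499
grasp_force: 0.0
```

Emit:
arm_command:
  series:
    - [0.012,-0.045,0,-0.017]
    - [0.024,-0.09,0,-0.017]
    - [0.037,-0.135,0,-0.017]
    - [0.048,-0.165,0,-0.017]
    - [0.0507,-0.1797,0,-0.017]

```text
time: 8.4
ee_pos: [0.5861, 0.113, 0.2448]
tcp_rot: [-176.8, 0.2, 9.4]
wrist_force: [-0.3, 0.2, 0.2]
opening: 0.05
grasp_force: 0.0
```

Emit:
arm_command:
  series:
    - [0,0,0.04,0]
    - [0,0,0.08,0]
    - [0,0,0.11,0]
    - [0,0,0.13,0]
    - [0,0,0.14,0]

```text
time: 8.9
ee_pos: [0.5837, 0.1164, 0.1035]
tcp_rot: [-176.6, 0.3, 9.7]
wrist_force: [0.1, 0.7, 0.9]
opening: 0.0497
grasp_force: 0.0
```

Emit:
arm_command:
  series:
    - [0,0,0,0]
    - [0,0,0,0]
    - [0,0,0,0]
    - [0,0,0,0]
    - [0,0,0,0]
  hand: 0.0
  grip_force: 30

```text
time: 9.4
ee_pos: [0.5854, 0.1168, 0.1072]
tcp_rot: [-176.6, 0.0, 9.7]
wrist_force: [-0.0, -0.2, 0.2]
opening: 0.0002
grasp_force: 0.0
```

Emit:
arm_command:
  series:
    - [0,0,0,0]
    - [0,0,0,0]
    - [0,0,0,0]
    - [0,0,0,0]
    - [0,0,0,0]

```text
time: 9.9
ee_pos: [0.585, 0.1167, 0.1064]
tcp_rot: [-176.6, 0.1, 9.7]
wrist_force: [-0.5, -0.1, 0.8]
opening: -0.0002
grasp_force: 0.0
```

```bash
python3 -c "
from lib import *
p=W(50,168)
plan(p[0],p[1],.104,2.4)
"
```

```text
pos [0.585  0.1167 0.1064] yaw 9.7 t 9.9 open -0.0002 | shift [ 0.0252 -0.1411  0.0107] turn 0.128 rows 2.9
```

The arm stopped short, slightly tilted, as if a joint hit its limit. Checking the joints before going on.

```bash
python3 -c "
from lib import *
o=bot.get_obs();print(o['q'].round(1),o['wrist_force'])
"
```

```text
[  9.7  10.7   2.6  82.    3.4 179.9] [-0.512216   -0.10220377  0.82560251]
```

Joint 6 is at its limit, since q6 = q1 − yaw + 180. Using the half-turned grasp (yaw ≈ 182) fixes that. I'll rise and turn.

Emit:
arm_command:
  series:
    - [0,0,-0.04,0]
    - [0,0,-0.08,0]
    - [0,0,-0.12,0]
    - [0,0,-0.14,0]
    - [0,0,-0.14,-0.1]
  hand: 0.05

```text
time: 10.4
ee_pos: [0.5876, 0.1086, 0.2501]
tcp_rot: [-176.7, -0.6, 15.5]
wrist_force: [0.1, 0.4, -0.4]
opening: 0.0503
grasp_force: 0.0
```

Emit:
arm_command:
  series:
    - [0,0,0,-0.14]
    - [0,0,0,-0.28]
    - [0,0,0,-0.42]
    - [0,0,0,-0.56]
    - [0,0,0,-0.7]

```text
time: 10.9
ee_pos: [0.5866, 0.1086, 0.2462]
tcp_rot: [-177.6, -2.4, 55.8]
wrist_force: [-0.4, -1.1, -1.1]
opening: 0.0502
grasp_force: 0.0
```

Emit:
arm_command:
  series:
    - [0,0,0,-0.14]
    - [0,0,0,-0.28]
    - [0,0,0,-0.42]
    - [0,0,0,-0.56]
    - [0,0,0,-0.7]

```text
time: 11.4
ee_pos: [0.5866, 0.1086, 0.2462]
tcp_rot: [-179.7, -3.4, 96.0]
wrist_force: [-0.3, -1.0, -0.0]
opening: 0.05
grasp_force: 0.0
```

Emit:
arm_command:
  series:
    - [0,0,0,-0.14]
    - [0,0,0,-0.28]
    - [0,0,0,-0.42]
    - [0,0,0,-0.56]
    - [0,0,0,-0.7]

```text
time: 11.9
ee_pos: [0.5866, 0.1086, 0.2462]
tcp_rot: [178.1, -2.8, 136.1]
wrist_force: [-0.5, -0.3, -0.2]
opening: 0.0501
grasp_force: 0.0
```

Emit:
arm_command:
  series:
    - [0,0,0,-0.14]
    - [0,0,0,-0.28]
    - [0,0,0,-0.42]
    - [0,0,0,-0.56]
    - [0,0,0,-0.7]

```text
time: 12.4
ee_pos: [0.5866, 0.1086, 0.2461]
tcp_rot: [176.7, -0.9, 176.2]
wrist_force: [0.4, 1.0, -0.2]
opening: 0.0499
grasp_force: 0.0
```

```bash
python3 -c "
from lib import *
p=W(50,168)
plan(p[0],p[1],.231,182.4)
o=bot.get_obs();print(o['tcp_rot'])
"
```

```text
pos [0.5866 0.1086 0.2461] yaw 176.2 t 12.4 open 0.0499 | shift [0.0104 0.1503 0.0239] turn -0.108 rows 3.1
[176.7244559   -0.87735603 176.23446771]
```

The lean of 3.4° towards +y stays, because I can only turn about the tool's own axis. To cancel it I'll use the opposite joint‑6 limit (−180) and push towards −y in small steps.

Emit:
arm_command:
  series:
    - [0,0,0,-0.14]
    - [0,0,0,-0.28]
    - [0,0,0,-0.42]
    - [0,0,0,-0.56]
    - [0,0,0,-0.7]

```text
time: 12.9
ee_pos: [0.5866, 0.1086, 0.2462]
tcp_rot: [176.9, 1.4, -143.7]
wrist_force: [0.1, 0.7, -0.6]
opening: 0.05
grasp_force: 0.0
```

Emit:
arm_command:
  series:
    - [0,0,0,-0.14]
    - [0,0,0,-0.28]
    - [0,0,0,-0.42]
    - [0,0,0,-0.56]
    - [0,0,0,-0.7]

```text
time: 13.4
ee_pos: [0.5866, 0.1086, 0.2462]
tcp_rot: [178.6, 3.1, -103.6]
wrist_force: [0.3, 0.2, 0.6]
opening: 0.0502
grasp_force: 0.0
```

Emit:
arm_command:
  series:
    - [0,0,0,-0.14]
    - [0,0,0,-0.28]
    - [0,0,0,-0.42]
    - [0,0,0,-0.56]
    - [0,0,0,-0.7]

```text
time: 13.9
ee_pos: [0.5866, 0.1086, 0.2462]
tcp_rot: [-179.1, 3.3, -63.4]
wrist_force: [-0.6, -0.3, -0.5]
opening: 0.0499
grasp_force: 0.0
```

Emit:
arm_command:
  series:
    - [0,0,0,-0.14]
    - [0,0,0,-0.28]
    - [0,0,0,-0.42]
    - [0,0,0,-0.56]
    - [0,0,0,-0.7]

```text
time: 14.4
ee_pos: [0.5866, 0.1086, 0.2462]
tcp_rot: [-177.2, 1.9, -23.3]
wrist_force: [-0.4, 0.3, 0.0]
opening: 0.0499
grasp_force: 0.0
```

Emit:
arm_command:
  series:
    - [0,0,0,-0.14]
    - [0,0,0,-0.28]
    - [0,0,0,-0.42]
    - [0,0,0,-0.5]
    - [0,0,0,-0.55]

```text
time: 14.9
ee_pos: [0.5866, 0.1086, 0.2462]
tcp_rot: [-176.6, 0.2, 8.0]
wrist_force: [-0.6, 0.7, 0.3]
opening: 0.0498
grasp_force: 0.0
```

```bash
python3 -c "
from lib import *
o=bot.get_obs();print(o['q'].round(2),o['tcp_rot'])
"
```

```text
[   8.87   12.06   19.64   97.71    3.39 -179.14] [-176.61178873    0.18459845    8.01068883]
```

Emit:
arm_command:
  series:
    - [0,0.03,0,0]
    - [0,0.06,0,0]
    - [0,0.09,0,0]
    - [0,0.09,0,0]
    - [0,0.09,0,0]

```text
time: 15.4
ee_pos: [0.5962, 0.0549, 0.2407]
tcp_rot: [-178.1, 0.3, 4.3]
wrist_force: [-0.4, -0.0, 0.1]
opening: 0.0497
grasp_force: 0.0
```

Emit:
arm_command:
  series:
    - [0,0.01,0,0]
    - [0,0.02,0,0]
    - [0,0.03,0,0]
    - [0,0.03,0,0]
    - [0,0.03,0,0]

```text
time: 15.9
ee_pos: [0.5977, 0.0388, 0.2399]
tcp_rot: [-178.7, 0.2, 3.1]
wrist_force: [-0.3, 0.3, -0.5]
opening: 0.0499
grasp_force: 0.0
```

Emit:
arm_command:
  series:
    - [0,0.02,0,0]
    - [0,0.04,0,0]
    - [0,0.06,0,0]
    - [0,0.06,0,0]
    - [0,0.06,0,0]

```text
time: 16.4
ee_pos: [0.6006, 0.0053, 0.2385]
tcp_rot: [-179.9, 0.3, 0.4]
wrist_force: [-0.4, -0.2, 0.5]
opening: 0.05
grasp_force: 0.0
```

```bash
python3 -c "
from lib import *
o=bot.get_obs();print(o['q'].round(2),o['tcp_rot'],o['ee_pos'])
"
```

```text
[ 4.6000e-01  1.2650e+01  1.9520e+01  9.7150e+01  9.0000e-02 -1.7994e+02] [-179.90586355    0.27711353    0.40663031] [0.60064962 0.0053343  0.23849275]
```

Emit:
arm_command:
  series:
    - [0,0,0,0.14]
    - [0,0,0,0.28]
    - [0,0,0,0.42]
    - [0,0,0,0.56]
    - [0,0,0,0.7]

```text
time: 16.9
ee_pos: [0.6006, 0.0061, 0.2386]
tcp_rot: [179.9, 0.3, -40.0]
wrist_force: [0.2, -0.9, 0.4]
opening: 0.0501
grasp_force: 0.0
```

Emit:
arm_command:
  series:
    - [0,0,0,0.14]
    - [0,0,0,0.28]
    - [0,0,0,0.42]
    - [0,0,0,0.56]
    - [0,0,0,0.7]

```text
time: 17.4
ee_pos: [0.6006, 0.0061, 0.2386]
tcp_rot: [179.8, 0.1, -80.1]
wrist_force: [-0.9, -1.3, -0.1]
opening: 0.0499
grasp_force: 0.0
```

Emit:
arm_command:
  series:
    - [0,0,0,0.14]
    - [0,0,0,0.28]
    - [0,0,0,0.42]
    - [0,0,0,0.56]
    - [0,0,0,0.7]

```text
time: 17.9
ee_pos: [0.6006, 0.0061, 0.2386]
tcp_rot: [179.7, -0.1, -120.2]
wrist_force: [0.8, -0.1, -0.2]
opening: 0.05
grasp_force: 0.0
```

Emit:
arm_command:
  series:
    - [0,0,0,0.14]
    - [0,0,0,0.28]
    - [0,0,0,0.42]
    - [0,0,0,0.56]
    - [0,0,0,0.7]

```text
time: 18.4
ee_pos: [0.6006, 0.0061, 0.2386]
tcp_rot: [179.8, -0.2, -160.3]
wrist_force: [0.9, -0.3, 0.4]
opening: 0.0501
grasp_force: 0.0
```

Emit:
arm_command:
  series:
    - [0,0,0,0.14]
    - [0,0,0,0.26]
    - [0,0,0,0.307]
    - [0,0,0,0.307]
    - [0,0,0,0.307]

```text
time: 18.9
ee_pos: [0.6006, 0.006, 0.2386]
tcp_rot: [179.9, -0.3, -177.5]
wrist_force: [0.7, 0.2, -0.5]
opening: 0.05
grasp_force: 0.0
```

```bash
cat >> lib.py <<'E'
    q1=np.degrees(np.arctan2(y,x));print("   q6 now",o["q"][5].round(1),"then ~",round(q1-o["q"][0]+o["q"][5]+t,1),"tilt",round(np.degrees(np.arccos(min(1,-Rm.as_matrix()[2,2]))),1))
E
python3 -c "
from lib import *
p=W(50,168)
plan(p[0],p[1],.231,182.4)
"
```

```text
pos [0.6006 0.006  0.2386] yaw -177.5 t 18.9 open 0.05 | shift [0.0033 0.2548 0.0081] turn 0.003 rows 5.1
   q6 now -2.0 then ~ 21.6 tilt 0.3
```

Emit:
arm_command:
  series:
    - [0.0033,0.045,0,0]
    - [0.0033,0.09,0,0]
    - [0.0033,0.135,0,0]
    - [0.0033,0.175,0,0]
    - [0.0033,0.215,0,0]

```text
time: 19.4
ee_pos: [0.5878, 0.2223, 0.2391]
tcp_rot: [179.9, -0.3, -177.5]
wrist_force: [0.6, -0.6, -0.0]
opening: 0.05
grasp_force: 0.0
```

Emit:
arm_command:
  series:
    - [0,0.03,0,0]
    - [0,0.0398,0,0]
    - [0,0.0398,0,0]
    - [0,0.0398,0.02,0]
    - [0,0.0398,0.05,0]

```text
time: 19.9
ee_pos: [0.5874, 0.2592, 0.1905]
tcp_rot: [179.8, -0.1, -177.6]
wrist_force: [1.1, -0.2, 0.8]
opening: 0.0497
grasp_force: 0.0
```

Emit:
arm_command:
  series:
    - [0,0,0.03,0]
    - [0,0,0.05,0]
    - [0,0,0.07,0]
    - [0,0,0.084,0]
    - [0,0,0.084,0]

```text
time: 20.4
ee_pos: [0.5853, 0.2589, 0.1031]
tcp_rot: [180.0, -0.4, -177.6]
wrist_force: [-0.7, -1.1, 0.4]
opening: 0.05
grasp_force: 0.0
```

Emit:
arm_command:
  series:
    - [0,0,0,0]
    - [0,0,0,0]
    - [0,0,0,0]
    - [0,0,0,0]
    - [0,0,0,0]
  hand: 0.0
  grip_force: 30

```text
time: 20.9
ee_pos: [0.5865, 0.2606, 0.1064]
tcp_rot: [179.9, -0.1, -177.6]
wrist_force: [-0.1, -1.3, 6.8]
opening: 0.0117
grasp_force: 32.3
```

Emit:
arm_command:
  series:
    - [0,0,0,0]
    - [0,0,0,0]
    - [0,0,0,0]
    - [0,0,0,0]
    - [0,0,0,0]

```text
time: 21.4
ee_pos: [0.5865, 0.2605, 0.1065]
tcp_rot: [179.9, -0.1, -177.6]
wrist_force: [0.2, -1.5, 4.8]
opening: 0.0114
grasp_force: 32.3
```

```bash
python3 -c "
from lib import *
p=W(50,28)
plan(p[0],p[1],.104,182.4)
"
```

```text
pos [0.5865 0.2605 0.1065] yaw -177.6 t 21.4 open 0.0114 | shift [ 0.0007 -0.1401  0.0022] turn 0.001 rows 2.8
   q6 now 21.4 then ~ 9.1 tilt 0.2
```

Fin gripped at the predicted spot. Sliding the lid open.

Emit:
arm_command:
  series:
    - [0,-0.015,0,0]
    - [0,-0.03,0,0]
    - [0,-0.045,0,0]
    - [0,-0.06,0,0]
    - [0,-0.075,0,0]

```text
time: 21.9
ee_pos: [0.5897, 0.1856, 0.1065]
tcp_rot: [179.8, -0.1, -177.5]
wrist_force: [0.0, 2.4, 6.9]
opening: 0.0116
grasp_force: 32.2
```

Emit:
arm_command:
  series:
    - [0,-0.02,0,0]
    - [0,-0.04,0,0]
    - [0,-0.055,0,0]
    - [0,-0.0645,0,0]
    - [0,-0.0645,0,0]

```text
time: 22.4
ee_pos: [0.5925, 0.1212, 0.1064]
tcp_rot: [179.8, -0.1, -177.6]
wrist_force: [-0.6, 2.3, 7.6]
opening: 0.0113
grasp_force: 33.5
```

Emit:
arm_command:
  series:
    - [0,0,0,0]
    - [0,0,0,0]
    - [0,0,0,0]
    - [0,0,0,0]
    - [0,0,0,0]
  hand: 0.05

```text
time: 22.9
ee_pos: [0.5917, 0.1211, 0.1046]
tcp_rot: [179.9, -0.3, -177.6]
wrist_force: [-0.0, -0.8, 0.1]
opening: 0.0499
grasp_force: 0.0
```

Emit:
arm_command:
  series:
    - [0,0,-0.04,0]
    - [0,0,-0.08,0]
    - [0,0,-0.1,0]
    - [0,0,-0.1,0]
    - [0,0,-0.1,0]

```text
time: 23.4
ee_pos: [0.5924, 0.1209, 0.2045]
tcp_rot: [179.9, -0.3, -177.6]
wrist_force: [-0.2, 0.7, -0.2]
opening: 0.0497
grasp_force: 0.0
```

```bash
python3 -c "
from lib import *
plan(.5395,.195,.205,183)
"
```

```text
pos [0.5924 0.1209 0.2045] yaw -177.6 t 23.4 open 0.0497 | shift [ 0.0497  0.0763 -0.0002] turn -0.01 rows 1.8
   q6 now 9.0 then ~ 16.9 tilt 0.3
```

Emit:
arm_command:
  series:
    - [0.02,0.035,0,-0.01]
    - [0.0497,0.0763,0,-0.01]
    - [0.0497,0.0763,0,-0.01]
    - [0.0497,0.0763,0.02,-0.01]
    - [0.0497,0.0763,0.06,-0.01]

```text
time: 23.9
ee_pos: [0.5399, 0.1957, 0.1458]
tcp_rot: [179.8, -0.1, -176.9]
wrist_force: [0.3, 0.8, -0.4]
opening: 0.0495
grasp_force: 0.0
```

Emit:
arm_command:
  series:
    - [0,0,0.03,0]
    - [0,0,0.06,0]
    - [0,0,0.08,0]
    - [0,0,0.095,0]
    - [0,0,0.099,0]

```text
time: 24.4
ee_pos: [0.5374, 0.1946, 0.0435]
tcp_rot: [180.0, -0.5, -177.0]
wrist_force: [-0.3, 0.5, -0.5]
opening: 0.05
grasp_force: 0.0
```

Emit:
arm_command:
  series:
    - [0,0,0,0]
    - [0,0,0,0]
    - [0,0,0,0]
    - [0,0,0,0]
    - [0,0,0,0]
  hand: 0.0
  grip_force: 60

```text
time: 24.9
ee_pos: [0.5394, 0.1955, 0.0474]
tcp_rot: [179.9, -0.1, -177.0]
wrist_force: [0.1, -0.5, 5.3]
opening: 0.0171
grasp_force: 60.0
```

Emit:
arm_command:
  series:
    - [0,0,0,0]
    - [0,0,0,0]
    - [0,0,-0.02,0]
    - [0,0,-0.04,0]
    - [0,0,-0.06,0]

```text
time: 25.4
ee_pos: [0.5386, 0.195, 0.1065]
tcp_rot: [179.9, -0.3, -177.0]
wrist_force: [0.8, -0.6, -2.3]
opening: 0.017
grasp_force: 58.8
```

Emit:
arm_command:
  series:
    - [0,0,-0.03,0]
    - [0,0,-0.06,0]
    - [0,0,-0.1,0]
    - [0,0,-0.13,0]
    - [0,0,-0.13,0]

```text
time: 25.9
ee_pos: [0.5406, 0.1953, 0.2407]
tcp_rot: [179.8, 0.1, -177.0]
wrist_force: [-1.8, -0.6, -0.8]
opening: 0.0171
grasp_force: 59.1
```

```bash
python3 -c "
from lib import *
t=cam('top');c=t
g=cv2.cvtColor(t['color'],cv2.COLOR_BGR2GRAY)
for n in ['top','scene']:
    if n=='scene': c=cam(n)
    for d in bot.mark_of(n,'tray')[:2]: print(n,d['confidence'],ray(c,[d['location']],0)[0])
    for d in bot.find_in(n,'tray')[:2]: print(n,d['confidence'],d['location'],ray(c,[d['location']],0.005)[0])
T=ray(t,[(100+63/1.8,150+190/1.8),(100+149/1.8,150+188/1.8),(100+149/1.8,150+294/1.8),(100+63/1.8,150+295/1.8)],.035);print(T,T.mean(0))
plan(*T.mean(0)[:2],.235,182.4)
cv2.imwrite('pics/tr.png',np.hstack([cv2.resize(t['color'][230:340,110:230],(400,367),interpolation=cv2.INTER_CUBIC),cv2.resize(c['color'][100:320,220:460],(400,367),interpolation=cv2.INTER_CUBIC)]))
"
```

```text
top 0.72 [0.45205881 0.40755255 0.        ]
top 0.7 [ 0.61562552 -0.08082283  0.        ]
top 0.92 [140.2, 302.4] [0.40436084 0.46371486 0.005     ]
scene 0.88 [0.45559881 0.4086486  0.        ]
scene 0.93 [369.9, 171.2] [0.45482119 0.45092063 0.005     ]
[[0.53860899 0.46889492 0.035     ]
 [0.53896001 0.33371186 0.035     ]
 [0.37247518 0.33372576 0.035     ]
 [0.3739989  0.46783138 0.035     ]] [0.45601077 0.40104098 0.035     ]
pos [0.539  0.1948 0.2344] yaw -177.0 t 26.2 open 0.0172 | shift [7.210e-02 2.104e-01 2.000e-04] turn 0.011 rows 4.4
   q6 now 16.8 then ~ 38.9 tilt 0.4
```

View pics/tr.png

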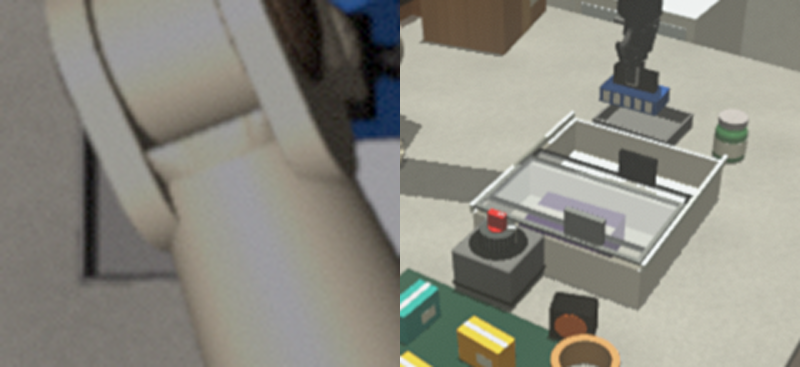

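The cartridge is lifted clear, and the lid is open. On to the tray, centre ≈ (0.456, 0.401).

Emit:
arm_command:
  series:
    - [0.014,0.04,0,0]
    - [0.028,0.08,0,0]
    - [0.042,0.12,0,0]
    - [0.056,0.165,0,0]
    - [0.0721,0.2104,0,0.04]

```text
time: 26.7
ee_pos: [0.4555, 0.4025, 0.2358]
tcp_rot: [180.0, -0.3, -179.3]
wrist_force: [0.8, -0.1, -3.7]
opening: 0.0169
grasp_force: 59.3
```

Emit:
arm_command:
  series:
    - [0,0,0,0]
    - [0,0,0.03,0]
    - [0,0,0.07,0]
    - [0,0,0.11,0]
    - [0,0,0.14,0]

```text
time: 27.2
ee_pos: [0.4548, 0.4002, 0.0931]
tcp_rot: [-179.9, -0.4, -179.3]
wrist_force: [0.8, 0.1, -3.1]
opening: 0.0171
grasp_force: 59.7
```

Emit:
arm_command:
  series:
    - [0,0,0.02,0]
    - [0,0,0.035,0]
    - [0,0,0.044,0]
    - [0,0,0.049,0]
    - [0,0,0.049,0]

```text
time: 27.7
ee_pos: [0.4557, 0.4015, 0.0478]
tcp_rot: [179.9, -0.3, -179.3]
wrist_force: [0.9, 0.3, -3.0]
opening: 0.0171
grasp_force: 59.7
```

```bash
python3 -c "
from lib import *
plan(.456,.401,.046,180.4)
print(bot.get_obs()['wrist_force'])
"
```

```text
pos [0.4557 0.4015 0.0478] yaw -179.3 t 27.7 open 0.0171 | shift [-0.0003 -0.0005  0.0018] turn 0.005 rows 0.0
   q6 now 40.6 then ~ 40.9 tilt 0.3
[ 0.85428228  0.31327207 -3.04811904]
```

Down 3 mm, release, rise, then look at everything.

Emit:
arm_command:
  series:
    - [0,0,0.002,0]
    - [0,0,0.003,0]
    - [0,0,0.003,0]
    - [0,0,0.003,0]
    - [0,0,0.003,0]

```text
time: 28.2
ee_pos: [0.4557, 0.4016, 0.0451]
tcp_rot: [179.9, -0.3, -179.3]
wrist_force: [0.1, 0.3, -3.8]
opening: 0.0169
grasp_force: 59.7
```

Emit:
arm_command:
  series:
    - [0,0,0,0]
    - [0,0,0,0]
    - [0,0,0,0]
    - [0,0,0,0]
    - [0,0,0,0]
  hand: 0.05

```text
time: 28.7
ee_pos: [0.4556, 0.4016, 0.0449]
tcp_rot: [179.9, -0.3, -179.3]
wrist_force: [-0.2, -0.3, -0.0]
opening: 0.0502
grasp_force: 0.0
```

Emit:
arm_command:
  series:
    - [0,0,-0.04,0]
    - [0,0,-0.08,0]
    - [0,0,-0.12,0]
    - [0,0,-0.16,0]
    - [0,0,-0.2,0]
  hand: 0.075

```text
time: 29.2
ee_pos: [0.4564, 0.4011, 0.2466]
tcp_rot: [179.9, -0.3, -179.3]
wrist_force: [0.9, 0.7, -0.5]
opening: 0.075
grasp_force: 0.0
```

```bash
sed -i 's/^YEL=.*/YEL=((14,110,60),(34,255,255))/' lib.py; python3 -c "
from lib import *
t=cam('top');s=cam('scene')
for p,e,n in cartons([t]): print(p[:2].round(4),np.degrees(p[2])%180,e)
for p,e,n in cartons([t,s]): print(p[:2].round(4),np.degrees(p[2])%180,e,n)
plan(.5725,-.3105,.25,178)
cv2.imwrite('pics/a1.png',s['color'])
"
```

```text
[-0.074   0.6644] 97.84467203463771 0.2094797058022337
[ 0.4975 -0.4273] 178.7733706487642 0.5906280667320903
[ 0.5728 -0.3122] 174.0661947360063 0.05445151033386327
[ 0.6138 -1.0033] 178.7974434902957 0.5103018687110685
[ 0.719  -0.2693] 73.6989419810859 0.4649608425600864
[0.7241 0.8666] 1.0717033946086953 0.4004609622587151
[-0.074   0.6644] 97.84467203463771 0.2094797058022337 1
[ 0.5127 -0.4263] 4.443856262112372 1.0674188143298786 2
[ 0.5717 -0.3116] 173.1106075430021 0.14063545363407082 2
[ 0.6138 -1.0033] 178.7974434902957 0.5103018687110685 1
[ 0.7085 -0.2566] 12.658294127015182 0.6775408390586337 2
[0.7298 0.8671] 1.0190353785750597 1.2013037223804994 2
pos [0.4576 0.4021 0.2512] yaw -179.3 t 29.3 open 0.0747 | shift [-0.106  -0.714  -0.0037] turn 0.047 rows 14.4
   q6 now 40.5 then ~ -26.5 tilt 0.4
```

View pics/a1.png

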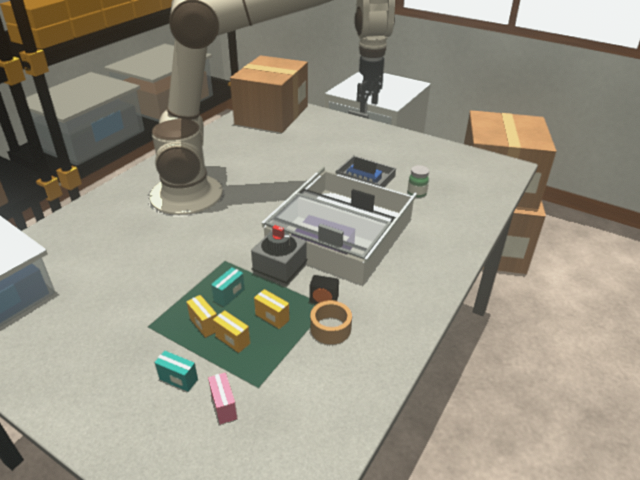

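The cartridge is in the tray at px (365,172). One carton was knocked next to the other: they are now at (201,314) and (231,330) in scene. Carton A at (271,308) is free, so I'll take it first.

Emit:
arm_command:
  series:
    - [-0.007,-0.048,0,0]
    - [-0.014,-0.096,0,0]
    - [-0.021,-0.144,0,0]
    - [-0.028,-0.192,0,0]
    - [-0.036,-0.24,0,0]
  hand: 0.064

```text
time: 29.8
ee_pos: [0.4953, 0.1599, 0.244]
tcp_rot: [179.9, -0.3, -179.3]
wrist_force: [0.8, 0.4, -0.3]
opening: 0.064
grasp_force: 0.0
```

Emit:
arm_command:
  series:
    - [-0.007,-0.048,0,0]
    - [-0.014,-0.096,0,0]
    - [-0.021,-0.144,0,0]
    - [-0.028,-0.192,0,0]
    - [-0.036,-0.24,0,0]

```text
time: 30.3
ee_pos: [0.5343, -0.0798, 0.2435]
tcp_rot: [179.9, -0.3, -179.3]
wrist_force: [1.5, 0.0, -0.4]
opening: 0.064
grasp_force: 0.0
```

Emit:
arm_command:
  series:
    - [-0.007,-0.048,0,0.05]
    - [-0.014,-0.096,0,0.125]
    - [-0.021,-0.144,0,0.125]
    - [-0.028,-0.192,0,0.125]
    - [-0.034,-0.234,0,0.125]

```text
time: 30.8
ee_pos: [0.5712, -0.3138, 0.2425]
tcp_rot: [179.9, -0.3, 173.5]
wrist_force: [0.3, -0.3, 0.2]
opening: 0.0641
grasp_force: 0.0
```

```bash
python3 -c "
from lib import *
plan(.572,-.312,.030,173.4)
t=cam('top')
a=t['color'][200:310,380:500];cv2.imwrite('pics/c2.png',cv2.resize(a,(654,600),interpolation=cv2.INTER_CUBIC))
for d in bot.mark_of('top','tape_measure')[:1]: print(ray(t,[d['location']],0))
"
```

```text
pos [ 0.5712 -0.3138  0.2425] yaw 173.5 t 30.8 open 0.0641 | shift [-0.0017  0.0017  0.2125] turn 0.002 rows 4.3
   q6 now -22.3 then ~ -22.0 tilt 0.3
[[ 0.64334255 -0.18734999  0.        ]]
```

View pics/c2.png

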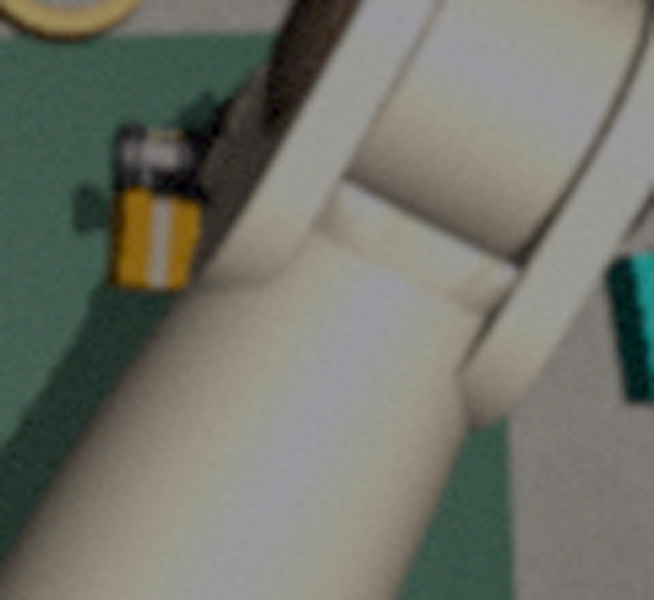

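The crop shows the gripper above carton A, at crop px (155,235), with the arm hiding the others. Descending.

Emit:
arm_command:
  series:
    - [0,0.0015,0.04,0]
    - [0,0.0015,0.08,0]
    - [0,0.0015,0.12,0]
    - [0,0.0015,0.15,0]
    - [0,0.0015,0.18,0]

```text
time: 31.4
ee_pos: [0.5702, -0.3087, 0.0614]
tcp_rot: [179.9, -0.3, 173.6]
wrist_force: [-0.7, -0.4, 0.0]
opening: 0.064
grasp_force: 0.0
```

Emit:
arm_command:
  series:
    - [0,0,0.015,0]
    - [0,0,0.025,0]
    - [0,0,0.03,0]
    - [0,0,0.032,0]
    - [0,0,0.032,0]

```text
time: 31.9
ee_pos: [0.5711, -0.3098, 0.0322]
tcp_rot: [180.0, -0.2, 173.6]
wrist_force: [-0.1, -0.3, 0.6]
opening: 0.0636
grasp_force: 0.0
```

Emit:
arm_command:
  series:
    - [0,0,0,0]
    - [0,0,0,0]
    - [0,0,0,0]
    - [0,0,0,0]
    - [0,0,0,0]
  hand: 0.0
  grip_force: 40

```text
time: 32.4
ee_pos: [0.5711, -0.3098, 0.0322]
tcp_rot: [180.0, -0.2, 173.6]
wrist_force: [-0.5, -0.3, 6.5]
opening: 0.0374
grasp_force: 41.1
```

Emit:
arm_command:
  series:
    - [0,0,0,0]
    - [0,0,-0.01,0]
    - [0,0,-0.04,0]
    - [0,0,-0.08,0]
    - [0,0,-0.12,0]

```text
time: 32.9
ee_pos: [0.5706, -0.3094, 0.1524]
tcp_rot: [179.9, -0.4, 173.6]
wrist_force: [0.1, -0.8, -1.3]
opening: 0.0377
grasp_force: 40.3
```

Emit:
arm_command:
  series:
    - [0,0,-0.04,0]
    - [0,0,-0.08,0]
    - [0,0,-0.1,0]
    - [0,0,-0.1,0]
    - [0,0,-0.1,0]

```text
time: 33.4
ee_pos: [0.5716, -0.3099, 0.2507]
tcp_rot: [179.9, -0.3, 173.6]
wrist_force: [-0.1, -0.1, -1.4]
opening: 0.0371
grasp_force: 40.4
```

```bash
python3 -c "
from lib import *
p=W(95,110);print(p)
plan(p[0],p[1],.25,182.4)
"
```

```text
[0.63331035 0.2043817  0.        ]
pos [ 0.5716 -0.3099  0.2507] yaw 173.6 t 33.4 open 0.0371 | shift [-0.0035  0.518   0.0012] turn -0.154 rows 10.4
   q6 now -22.0 then ~ 15.5 tilt 0.3
```

Emit:
arm_command:
  series:
    - [0,0.03,0,0]
    - [0,0.065,0,0]
    - [0,0.105,0,0]
    - [0,0.145,0,0]
    - [0,0.185,0,0]

```text
time: 33.9
ee_pos: [0.5917, -0.1245, 0.2492]
tcp_rot: [179.9, -0.5, 173.5]
wrist_force: [-0.6, 0.7, -1.6]
opening: 0.0375
grasp_force: 40.5
```

Emit:
arm_command:
  series:
    - [0,0.04,0,0]
    - [0,0.08,0,0]
    - [0,0.12,0,0]
    - [0,0.16,0,0]
    - [0,0.2,0,0]

```text
time: 34.4
ee_pos: [0.6142, 0.0742, 0.2494]
tcp_rot: [180.0, -0.5, 173.6]
wrist_force: [1.1, -0.6, -1.2]
opening: 0.0375
grasp_force: 40.5
```

Emit:
arm_command:
  series:
    - [-0.0035,0.04,0,-0.05]
    - [-0.0035,0.08,0,-0.1]
    - [-0.0035,0.11,0,-0.154]
    - [-0.0035,0.133,0,-0.154]
    - [-0.0035,0.133,0,-0.154]

```text
time: 34.9
ee_pos: [0.6326, 0.2072, 0.2487]
tcp_rot: [179.9, -0.5, -177.4]
wrist_force: [0.7, -0.1, -1.0]
opening: 0.0374
grasp_force: 40.5
```

```bash
python3 -c "
from lib import *
p=W(95,110)
plan(p[0],p[1],.042,182.4)
"
```

```text
pos [0.6326 0.2072 0.2487] yaw -177.4 t 34.9 open 0.0374 | shift [-0.0024 -0.0031  0.2066] turn 0.003 rows 4.1
   q6 now 15.5 then ~ 15.5 tilt 0.5
```

Emit:
arm_command:
  series:
    - [0,-0.002,0.04,0]
    - [0,-0.002,0.08,0]
    - [0,-0.002,0.12,0]
    - [0,-0.002,0.15,0]
    - [0,-0.002,0.18,0]

```text
time: 35.4
ee_pos: [0.6311, 0.2014, 0.0684]
tcp_rot: [180.0, -0.4, -177.7]
wrist_force: [0.1, -0.2, -1.0]
opening: 0.0372
grasp_force: 40.6
```

Emit:
arm_command:
  series:
    - [0,0,0.012,0]
    - [0,0,0.021,0]
    - [0,0,0.026,0]
    - [0,0,0.028,0]
    - [0,0,0.028,0]

```text
time: 35.9
ee_pos: [0.6328, 0.2029, 0.0446]
tcp_rot: [179.9, -0.2, -177.6]
wrist_force: [0.2, -0.0, -0.9]
opening: 0.0373
grasp_force: 40.6
```

Emit:
arm_command:
  series:
    - [0,0,0,0]
    - [0,0,0,0]
    - [0,0,0,0]
    - [0,0,0,0]
    - [0,0,0,0]
  hand: 0.064

```text
time: 36.4
ee_pos: [0.6325, 0.2028, 0.0439]
tcp_rot: [179.9, -0.3, -177.6]
wrist_force: [0.3, -1.4, 0.1]
opening: 0.064
grasp_force: 0.0
```

Emit:
arm_command:
  series:
    - [0,0,-0.03,0]
    - [0,0,-0.07,0]
    - [0,0,-0.11,0]
    - [0,0,-0.16,0]
    - [0,0,-0.21,0]

```text
time: 36.9
ee_pos: [0.6329, 0.2023, 0.2555]
tcp_rot: [179.9, -0.3, -177.6]
wrist_force: [0.9, 0.1, 0.4]
opening: 0.0636
grasp_force: 0.0
```

```bash
python3 -c "
from lib import *
t=cam('top');s=cam('scene')
for n,c,b in(('top',t,(200,310,380,500)),('scene',s,(270,370,160,270))):
    for d in bot.mark_of(n,'carton1'): print(n,round(d['confidence'],2),np.round(d['location']),ray(c,[d['location']],0)[0].round(3))
cv2.imwrite('pics/c3.png',np.hstack([cv2.resize(t['color'][200:300,390:490],(400,400),interpolation=cv2.INTER_CUBIC),cv2.resize(s['color'][270:370,170:270],(400,400),interpolation=cv2.INTER_CUBIC)]))
plan(.444,-.424,.25,157)
"
```

```text
top 0.97 [498. 259.] [ 0.508 -0.577  0.   ]
top 0.96 [404. 284.] [ 0.44  -0.299  0.   ]
top 0.8 [498. 216.] [ 0.635 -0.584  0.   ]
top 0.73 [232. 217.] [0.648 0.201 0.   ]
top 0.72 [443. 282.] [ 0.443 -0.415  0.   ]
top 0.55 [443. 251.] [ 0.534 -0.418  0.   ]
top 0.42 [161. 285.] [0.453 0.406 0.   ]
scene 0.98 [229. 294.] [ 0.426 -0.302  0.   ]
scene 0.86 [179. 382.] [ 0.512 -0.582 -0.   ]
scene 0.61 [224. 406.] [ 0.635 -0.577 -0.   ]
scene 0.57 [207. 326.] [ 0.453 -0.42   0.   ]
scene 0.52 [382. 223.] [0.627 0.196 0.   ]
pos [0.634  0.2027 0.2554] yaw -177.6 t 37.1 open 0.0639 | shift [ 0.2158 -0.6183  0.0042] turn 0.443 rows 13.1
   q6 now 15.3 then ~ -20.7 tilt 0.2
```

View pics/c3.png

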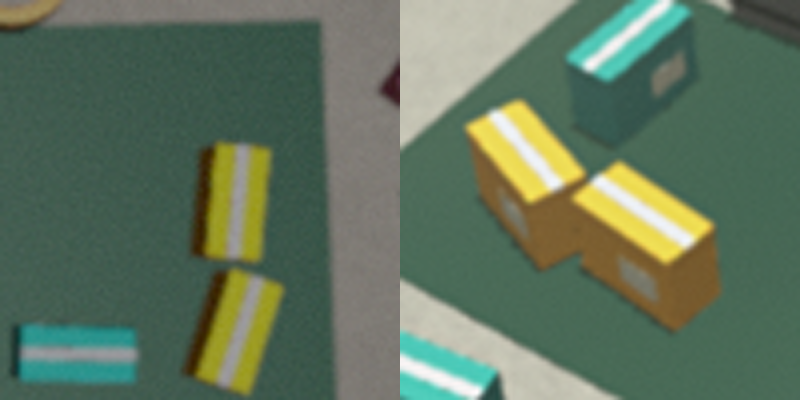

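The crop shows the real yellow cartons B at crop centre (239,203) and C at (239,330), lying end to end with a small gap. The turquoise look‑alike is at (78,353). Each can be grasped at mid-length.

```bash
python3 -c "
from lib import *
t=cam('top');f=lambda P:[(390+(u+.5)/4-.5,200+(v+.5)/4-.5) for u,v in P]
for n,P in(('B',[(218,143),(270,148),(262,262),(205,258)]),('C',[(228,268),(285,285),(247,393),(195,375)])):
    w=ray(t,f(P),.06)[:,:2];e=(w[0]+w[1]-w[2]-w[3])/2;print(n,w.mean(0),np.degrees(np.arctan2(e[1],e[0]))%180,np.linalg.norm(e),np.linalg.norm(w[0]-w[1]));
    plan(*w.mean(0),.25,np.degrees(np.arctan2(e[1],e[0]))%180)
"
```

```text
B [ 0.53453434 -0.42248853] 172.6815528509969 0.08121932225915053 0.03686689846918263
pos [0.6335 0.2025 0.2534] yaw -177.6 t 37.15 open 0.0638 | shift [ 0.1248 -0.6203  0.0029] turn 0.169 rows 12.7
   q6 now 15.3 then ~ -31.0 tilt 0.3
C [ 0.44505172 -0.41922077] 159.63093440348683 0.07958167004362773 0.041649639380900355
pos [0.6335 0.2025 0.2534] yaw -177.6 t 37.15 open 0.0638 | shift [ 0.214  -0.6134  0.0033] turn 0.397 rows 13.0
   q6 now 15.3 then ~ -22.9 tilt 0.3
```

Emit:
arm_command:
  series:
    - [0.009,-0.044,0,0]
    - [0.018,-0.088,0,0]
    - [0.027,-0.132,0,0]
    - [0.036,-0.176,0,0]
    - [0.044,-0.22,0,0]

```text
time: 37.65
ee_pos: [0.5972, -0.0207, 0.2515]
tcp_rot: [179.9, -0.4, -177.6]
wrist_force: [0.3, -0.8, -0.1]
opening: 0.064
grasp_force: 0.0
```

Emit:
arm_command:
  series:
    - [0.009,-0.044,0,0]
    - [0.018,-0.088,0,0]
    - [0.027,-0.132,0,0]
    - [0.036,-0.176,0,0]
    - [0.044,-0.22,0,0]

```text
time: 38.15
ee_pos: [0.5624, -0.2423, 0.2514]
tcp_rot: [179.8, -0.4, -177.6]
wrist_force: [1.2, 0.3, 0.2]
opening: 0.064
grasp_force: 0.0
```

Emit:
arm_command:
  series:
    - [0.009,-0.044,0,0.08]
    - [0.018,-0.088,0,0.169]
    - [0.027,-0.132,0,0.169]
    - [0.034,-0.165,0,0.169]
    - [0.0368,-0.1803,0,0.169]

```text
time: 38.65
ee_pos: [0.5327, -0.4252, 0.2502]
tcp_rot: [179.8, -0.5, 172.5]
wrist_force: [0.3, -0.1, -1.0]
opening: 0.0643
grasp_force: 0.0
```

```bash
python3 -c "
from lib import *
plan(.5345,-.4225,.032,172.7)
"
```

```text
pos [ 0.5327 -0.4252  0.2502] yaw 172.5 t 38.65 open 0.0643 | shift [-0.0033  0.0023  0.2181] turn -0.003 rows 4.4
   q6 now -31.1 then ~ -31.0 tilt 0.5
```

Emit:
arm_command:
  series:
    - [-0.001,0.001,0.04,0]
    - [-0.001,0.001,0.08,0]
    - [-0.001,0.001,0.12,0]
    - [-0.001,0.001,0.155,0]
    - [-0.001,0.001,0.185,0]

```text
time: 39.15
ee_pos: [0.5329, -0.4201, 0.0636]
tcp_rot: [179.8, -0.5, 172.7]
wrist_force: [0.5, -0.1, 0.5]
opening: 0.0641
grasp_force: 0.0
```

Emit:
arm_command:
  series:
    - [0,0,0.015,0]
    - [0,0,0.025,0]
    - [0,0,0.03,0]
    - [0,0,0.033,0]
    - [0,0,0.033,0]

```text
time: 39.65
ee_pos: [0.5348, -0.4216, 0.036]
tcp_rot: [180.0, -0.2, 172.7]
wrist_force: [0.4, -0.6, 0.4]
opening: 0.064
grasp_force: 0.0
```

Emit:
arm_command:
  series:
    - [0,0,0,0]
    - [0,0,0,0]
    - [0,0,0,0]
    - [0,0,0,0]
    - [0,0,0,0]
  hand: 0.0
  grip_force: 40

```text
time: 40.15
ee_pos: [0.5349, -0.4216, 0.0363]
tcp_rot: [180.0, -0.2, 172.7]
wrist_force: [-0.9, 0.9, 5.1]
opening: 0.037
grasp_force: 41.3
```

Emit:
arm_command:
  series:
    - [0,0,0,0]
    - [0,0,-0.01,0]
    - [0,0,-0.04,0]
    - [0,0,-0.08,0]
    - [0,0,-0.12,0]

```text
time: 40.65
ee_pos: [0.5345, -0.4211, 0.1564]
tcp_rot: [179.9, -0.4, 172.7]
wrist_force: [1.1, -0.4, -1.2]
opening: 0.0374
grasp_force: 40.5
```

Emit:
arm_command:
  series:
    - [0,0,-0.04,0]
    - [0,0,-0.08,0]
    - [0,0,-0.1,0]
    - [0,0,-0.1,0]
    - [0,0,-0.1,0]

```text
time: 41.15
ee_pos: [0.5356, -0.4217, 0.2543]
tcp_rot: [179.9, -0.3, 172.7]
wrist_force: [0.1, 0.0, -0.8]
opening: 0.0369
grasp_force: 40.6
```

```bash
python3 -c "
from lib import *
p=W(0,110)
plan(p[0],p[1],.25,182.4)
"
```

```text
pos [ 0.5356 -0.4217  0.2543] yaw 172.7 t 41.15 open 0.0369 | shift [0.0763 0.6174 0.0054] turn -0.169 rows 12.4
   q6 now -30.9 then ~ 18.0 tilt 0.3
```

Emit:
arm_command:
  series:
    - [0.004,0.03,0,0]
    - [0.008,0.07,0,0]
    - [0.013,0.11,0,0]
    - [0.019,0.155,0,0]
    - [0.025,0.2,0,0]

```text
time: 41.65
ee_pos: [0.5351, -0.2183, 0.2529]
tcp_rot: [179.9, -0.5, 172.7]
wrist_force: [-0.3, 0.3, -2.2]
opening: 0.037
grasp_force: 40.7
```

Emit:
arm_command:
  series:
    - [0.005,0.044,0,0]
    - [0.01,0.088,0,0]
    - [0.016,0.132,0,0]
    - [0.022,0.176,0,0]
    - [0.027,0.22,0,0]

```text
time: 42.15
ee_pos: [0.5362, 0.0033, 0.2535]
tcp_rot: [180.0, -0.5, 172.7]
wrist_force: [0.9, -0.2, -1.5]
opening: 0.0374
grasp_force: 40.7
```

Emit:
arm_command:
  series:
    - [0.005,0.044,0,-0.08]
    - [0.01,0.088,0,-0.169]
    - [0.016,0.132,0,-0.169]
    - [0.022,0.176,0,-0.169]
    - [0.0243,0.1974,0,-0.169]

```text
time: 42.65
ee_pos: [0.5371, 0.2034, 0.2534]
tcp_rot: [179.9, -0.5, -177.5]
wrist_force: [1.0, -0.3, -1.9]
opening: 0.0373
grasp_force: 40.8
```

Emit:
arm_command:
  series:
    - [0,0,0,0]
    - [0,0,0,0]
    - [0,0,0.02,0]
    - [0,0,0.05,0]
    - [0,0,0.08,0]

```text
time: 43.15
ee_pos: [0.538, 0.199, 0.1747]
tcp_rot: [179.9, -0.3, -177.7]
wrist_force: [0.2, -0.2, -0.8]
opening: 0.0371
grasp_force: 40.8
```

```bash
python3 -c "
from lib import *
p=W(0,110)
plan(p[0],p[1],.046,182.4)
"
```

```text
pos [0.538  0.199  0.1747] yaw -177.7 t 43.15 open 0.0371 | shift [-0.0011  0.0012  0.1287] turn -0.002 rows 2.6
   q6 now 17.9 then ~ 18.0 tilt 0.3
```

Emit:
arm_command:
  series:
    - [0,0,0.035,0]
    - [0,0,0.07,0]
    - [0,0,0.1,0]
    - [0,0,0.118,0]
    - [0,0,0.124,0]

```text
time: 43.65
ee_pos: [0.5358, 0.1987, 0.0491]
tcp_rot: [180.0, -0.5, -177.7]
wrist_force: [-0.9, -0.2, -1.4]
opening: 0.0377
grasp_force: 40.8
```

Emit:
arm_command:
  series:
    - [0,0,0.003,0]
    - [0,0,0.003,0]
    - [0,0,0.003,0]
    - [0,0,0.003,0]
    - [0,0,0.003,0]

```text
time: 44.15
ee_pos: [0.5377, 0.2009, 0.0499]
tcp_rot: [179.9, -0.2, -177.6]
wrist_force: [-0.1, 0.2, -1.9]
opening: 0.0371
grasp_force: 40.8
```

Emit:
arm_command:
  series:
    - [0,0,0,0]
    - [0,0,0,0]
    - [0,0,0,0]
    - [0,0,0,0]
    - [0,0,0,0]
  hand: 0.064

```text
time: 44.65
ee_pos: [0.5374, 0.2008, 0.0492]
tcp_rot: [179.9, -0.3, -177.6]
wrist_force: [0.3, 0.2, 0.6]
opening: 0.0641
grasp_force: 0.0
```

Emit:
arm_command:
  series:
    - [0,0,-0.03,0]
    - [0,0,-0.07,0]
    - [0,0,-0.11,0]
    - [0,0,-0.16,0]
    - [0,0,-0.205,0]

```text
time: 45.15
ee_pos: [0.5381, 0.2004, 0.2565]
tcp_rot: [179.9, -0.2, -177.6]
wrist_force: [0.6, -0.0, 0.9]
opening: 0.0638
grasp_force: 0.0
```

```bash
python3 -c "
from lib import *
t=cam('top')
for o,k in mask(t,*YEL):
    (u,v),(w,h),a=cv2.minAreaRect(k);b=ray(t,cv2.boxPoints(((u,v),(w,h),a)),.06);g=b.mean(0)
    if .2<g[0]<.8 and -.75<g[1]<.5: print(g,w,h)
r=[(p,e) for p,e,n in cartons([t]) if abs(p[0]-.45)<.08 and abs(p[1]+.42)<.08];print(r)
p=r[0][0];print(np.degrees(p[2])%180);plan(p[0],p[1],.25,np.degrees(p[2])%180)
"
```

```text
[ 0.4455069  -0.41596769  0.06      ] 17.39252471923828 29.09295082092285
[0.51977684 0.19519501 0.06      ] 14.0 16.0
[0.63240842 0.19779753 0.06      ] 28.07133674621582 15.389362335205078
[ 0.71206763 -0.26433702  0.06      ] 32.79999923706055 34.20000076293945
[(array([ 0.44438987, -0.42184132, -0.35839921]), np.float64(0.04722091380122468))]
159.4652377780443
pos [0.5392 0.2008 0.2642] yaw -177.6 t 45.2 open 0.0641 | shift [ 0.1206 -0.6182  0.0107] turn 0.4 rows 12.6
   q6 now 18.0 then ~ -23.0 tilt 0.4
```

Emit:
arm_command:
  series:
    - [0.0085,-0.044,0,0]
    - [0.017,-0.088,0,0]
    - [0.0255,-0.132,0,0]
    - [0.034,-0.176,0,0]
    - [0.043,-0.22,0,0]

```text
time: 45.7
ee_pos: [0.504, -0.0227, 0.254]
tcp_rot: [179.9, -0.2, -177.6]
wrist_force: [0.2, -0.3, -0.2]
opening: 0.0642
grasp_force: 0.0
```

Emit:
arm_command:
  series:
    - [0.0085,-0.044,0,0]
    - [0.017,-0.088,0,0]
    - [0.0255,-0.132,0,0]
    - [0.034,-0.176,0,0]
    - [0.043,-0.22,0,0]

```text
time: 46.2
ee_pos: [0.4701, -0.2445, 0.2539]
tcp_rot: [179.9, -0.2, -177.6]
wrist_force: [0.7, -0.1, 0.2]
opening: 0.0641
grasp_force: 0.0
```

Emit:
arm_command:
  series:
    - [0.0085,-0.044,0,0.1]
    - [0.017,-0.088,0,0.2]
    - [0.0255,-0.132,0,0.3]
    - [0.031,-0.165,0,0.4]
    - [0.0346,-0.1772,0,0.4]

```text
time: 46.7
ee_pos: [0.4425, -0.424, 0.2526]
tcp_rot: [-180.0, -0.3, 159.2]
wrist_force: [0.2, 0.6, -0.6]
opening: 0.0636
grasp_force: 0.0
```

Emit:
arm_command:
  series:
    - [0,0,0,0]
    - [0,0,0.02,0]
    - [0,0,0.05,0]
    - [0,0,0.07,0]
    - [0,0,0.07,0]

```text
time: 47.2
ee_pos: [0.4428, -0.4187, 0.1811]
tcp_rot: [179.9, -0.5, 159.6]
wrist_force: [-0.5, -0.0, 0.3]
opening: 0.0642
grasp_force: 0.0
```

```bash
python3 -c "
from lib import *
plan(.4447,-.4207,.032,159.5)
"
```

```text
pos [ 0.4428 -0.4187  0.1811] yaw 159.6 t 47.2 open 0.0642 | shift [-0.0038 -0.0014  0.1491] turn 0.002 rows 3.0
   q6 now -23.0 then ~ -22.9 tilt 0.5
```

Emit:
arm_command:
  series:
    - [-0.001,0,0.035,0]
    - [-0.001,0,0.07,0]
    - [-0.001,0,0.1,0]
    - [-0.001,0,0.125,0]
    - [-0.001,0,0.14,0]

```text
time: 47.7
ee_pos: [0.4437, -0.4202, 0.0432]
tcp_rot: [180.0, -0.3, 159.6]
wrist_force: [0.3, -0.2, 0.4]
opening: 0.064
grasp_force: 0.0
```

Emit:
arm_command:
  series:
    - [0,0,0.005,0]
    - [0,0,0.009,0]
    - [0,0,0.009,0]
    - [0,0,0.009,0]
    - [0,0,0.009,0]

```text
time: 48.2
ee_pos: [0.4437, -0.4216, 0.0357]
tcp_rot: [-180.0, -0.2, 159.5]
wrist_force: [-0.2, -0.4, -0.4]
opening: 0.064
grasp_force: 0.0
```

Emit:
arm_command:
  series:
    - [0,0,0,0]
    - [0,0,0,0]
    - [0,0,0,0]
    - [0,0,0,0]
    - [0,0,0,0]
  hand: 0.0
  grip_force: 40

```text
time: 48.7
ee_pos: [0.4435, -0.4214, 0.0352]
tcp_rot: [-180.0, -0.2, 159.5]
wrist_force: [-0.6, -0.4, 4.6]
opening: 0.0377
grasp_force: 41.8
```

Emit:
arm_command:
  series:
    - [0,0,0,0]
    - [0,0,-0.01,0]
    - [0,0,-0.04,0]
    - [0,0,-0.08,0]
    - [0,0,-0.12,0]

```text
time: 49.2
ee_pos: [0.4434, -0.4209, 0.1557]
tcp_rot: [180.0, -0.4, 159.5]
wrist_force: [0.2, -1.3, -1.1]
opening: 0.037
grasp_force: 41.1
```

Emit:
arm_command:
  series:
    - [0,0,-0.04,0]
    - [0,0,-0.08,0]
    - [0,0,-0.1,0]
    - [0,0,-0.1,0]
    - [0,0,-0.1,0]

```text
time: 49.7
ee_pos: [0.4444, -0.4216, 0.2539]
tcp_rot: [-180.0, -0.3, 159.5]
wrist_force: [-1.1, -1.1, -1.8]
opening: 0.0377
grasp_force: 41.2
```

```bash
python3 -c "
from lib import *
p=W(-95,110)
plan(p[0],p[1],.25,182.4)
"
```

```text
pos [ 0.4444 -0.4216  0.2539] yaw 159.5 t 49.7 open 0.0377 | shift [0.2177 0.5784 0.0051] turn -0.4 rows 12.4
   q6 now -22.9 then ~ 21.5 tilt 0.3
```

Emit:
arm_command:
  series:
    - [0.01,0.03,0,0]
    - [0.024,0.065,0,0]
    - [0.04,0.106,0,0]
    - [0.056,0.148,0,0]
    - [0.072,0.19,0,0]

```text
time: 50.2
ee_pos: [0.4426, -0.2165, 0.2526]
tcp_rot: [180.0, -0.5, 159.4]
wrist_force: [0.9, -0.2, -1.4]
opening: 0.0373
grasp_force: 41.1
```

Emit:
arm_command:
  series:
    - [0.016,0.042,0,0]
    - [0.032,0.084,0,0]
    - [0.047,0.126,0,0]
    - [0.062,0.168,0,0]
    - [0.077,0.208,0,0]

```text
time: 50.7
ee_pos: [0.4435, 0.0052, 0.2532]
tcp_rot: [-179.9, -0.4, 159.5]
wrist_force: [0.8, -0.3, -1.3]
opening: 0.0368
grasp_force: 41.1
```

Emit:
arm_command:
  series:
    - [0.016,0.042,0,-0.1]
    - [0.032,0.084,0,-0.2]
    - [0.047,0.126,0,-0.3]
    - [0.062,0.165,0,-0.4]
    - [0.0687,0.1804,0,-0.4]

```text
time: 51.2
ee_pos: [0.4424, 0.1992, 0.253]
tcp_rot: [179.9, -0.5, -177.3]
wrist_force: [0.3, -0.3, -1.3]
opening: 0.0372
grasp_force: 41.2
```

Emit:
arm_command:
  series:
    - [0,0,0,0]
    - [0,0,0,0]
    - [0,0,0.02,0]
    - [0,0,0.05,0]
    - [0,0,0.08,0]

```text
time: 51.7
ee_pos: [0.4432, 0.1952, 0.1743]
tcp_rot: [179.9, -0.3, -177.7]
wrist_force: [1.1, 0.9, -1.8]
opening: 0.0373
grasp_force: 41.2
```

```bash
python3 -c "
from lib import *
p=W(-95,110)
plan(p[0],p[1],.044,182.4)
"
```

```text
pos [0.4432 0.1952 0.1743] yaw -177.7 t 51.7 open 0.0373 | shift [-0.0009  0.001   0.1303] turn -0.002 rows 2.6
   q6 now 21.4 then ~ 21.5 tilt 0.3
```

Emit:
arm_command:
  series:
    - [0,0.001,0.035,0]
    - [0,0.001,0.07,0]
    - [0,0.001,0.1,0]
    - [0,0.001,0.12,0]
    - [0,0.001,0.128,0]

```text
time: 52.2
ee_pos: [0.4411, 0.1959, 0.0449]
tcp_rot: [180.0, -0.5, -177.7]
wrist_force: [0.2, -0.3, -1.8]
opening: 0.0371
grasp_force: 41.2
```

Emit:
arm_command:
  series:
    - [0,0,0.003,0]
    - [0,0,0.003,0]
    - [0,0,0.003,0]
    - [0,0,0.003,0]
    - [0,0,0.003,0]

```text
time: 52.7
ee_pos: [0.4428, 0.198, 0.0453]
tcp_rot: [179.9, -0.2, -177.6]
wrist_force: [-0.9, -0.8, -2.4]
opening: 0.0373
grasp_force: 41.2
```

Emit:
arm_command:
  series:
    - [0,0,0,0]
    - [0,0,0,0]
    - [0,0,0,0]
    - [0,0,0,0]
    - [0,0,0,0]
  hand: 0.064

```text
time: 53.2
ee_pos: [0.4425, 0.1978, 0.0446]
tcp_rot: [179.9, -0.3, -177.6]
wrist_force: [-0.5, 0.6, 0.5]
opening: 0.0639
grasp_force: 0.0
```

Emit:
arm_command:
  series:
    - [0,0,-0.03,0]
    - [0,0,-0.07,0]
    - [0,0,-0.11,0]
    - [0,0,-0.16,0]
    - [0,0,-0.205,0]

```text
time: 53.7
ee_pos: [0.4432, 0.1973, 0.2519]
tcp_rot: [179.9, -0.2, -177.6]
wrist_force: [0.3, 0.7, 1.5]
opening: 0.0639
grasp_force: 0.0
```

Emit:
arm_command:
  series:
    - [0.04,0,0,0]
    - [0.08,0,0,0]
    - [0.1,0.04,0,0]
    - [0.12,0.08,0,0]
    - [0.14,0.12,0,0]
  hand: 0.05

```text
time: 54.2
ee_pos: [0.2975, 0.3126, 0.2509]
tcp_rot: [179.9, -0.2, -177.7]
wrist_force: [1.5, 0.4, -0.1]
opening: 0.0502
grasp_force: 0.0
```

```bash
python3 -c "
from lib import *
t=cam('top');s=cam('scene')
cv2.imwrite('pics/d1.png',np.hstack([cv2.resize(t['color'][180:330,185:385],(500,375),interpolation=cv2.INTER_CUBIC),cv2.resize(s['color'][140:290,250:430],(300,250),interpolation=cv2.INTER_CUBIC)[np.minimum(np.arange(375),249)]]))
print([ (round(d['confidence'],2),ray(t,[d['location']],.142)[0].round(4)) for d in bot.mark_of('top','lid_l_fin')[:2]])
p=W(50,28.5);print(p);plan(p[0],p[1],.25,182.4)
"
```

```text
[]
[0.59176269 0.12106878 0.        ]
pos [0.2972 0.3132 0.2503] yaw -177.4 t 54.35 open 0.05 | shift [-0.2854 -0.2055 -0.0015] turn 0.004 rows 7.0
   q6 now 43.7 then ~ 9.2 tilt 0.3
```

View pics/d1.png

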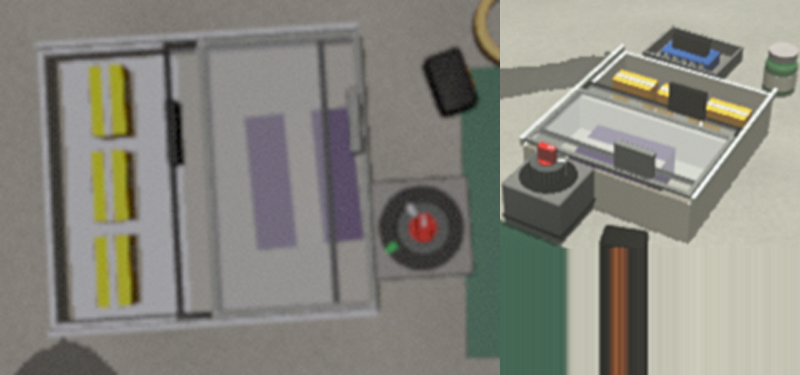

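All three cartons stand in the left compartment, at crop px (110,100), (112,186) and (114,270). The ring line is unchanged and the fan points along +x. Now to shut the lid.

Emit:
arm_command:
  series:
    - [-0.04,-0.029,0,0]
    - [-0.08,-0.058,0,0]
    - [-0.12,-0.087,0,0]
    - [-0.16,-0.116,0,0]
    - [-0.2,-0.144,0,0]

```text
time: 54.85
ee_pos: [0.5061, 0.1731, 0.2495]
tcp_rot: [179.9, -0.2, -177.7]
wrist_force: [-0.1, 1.0, 0.5]
opening: 0.0499
grasp_force: 0.0
```

Emit:
arm_command:
  series:
    - [-0.04,-0.029,0,0]
    - [-0.075,-0.053,0,0]
    - [-0.0854,-0.0615,0,0]
    - [-0.0854,-0.0615,0,0]
    - [-0.0854,-0.0615,0.02,0]

```text
time: 55.35
ee_pos: [0.5926, 0.1176, 0.231]
tcp_rot: [179.9, -0.1, -177.7]
wrist_force: [-0.2, 0.2, 0.2]
opening: 0.0499
grasp_force: 0.0
```

```bash
python3 -c "
from lib import *
p=W(50,28.5);plan(p[0],p[1],.105,182.4)
"
```

```text
pos [0.5926 0.1176 0.231 ] yaw -177.7 t 55.35 open 0.0499 | shift [0.0006 0.0032 0.126 ] turn -0.002 rows 2.5
   q6 now 8.8 then ~ 9.2 tilt 0.2
```

Emit:
arm_command:
  series:
    - [0,0.003,0.03,0]
    - [0,0.003,0.065,0]
    - [0,0.003,0.1,0]
    - [0,0.003,0.12,0]
    - [0,0.003,0.125,0]

```text
time: 55.85
ee_pos: [0.5892, 0.1214, 0.1016]
tcp_rot: [179.9, -0.5, -177.6]
wrist_force: [-0.4, 0.5, -0.4]
opening: 0.05
grasp_force: 0.0
```

Emit:
arm_command:
  series:
    - [0,0,0,0]
    - [0,0,0,0]
    - [0,0,0,0]
    - [0,0,0,0]
    - [0,0,0,0]
  hand: 0.0
  grip_force: 30

```text
time: 56.35
ee_pos: [0.5921, 0.1215, 0.1058]
tcp_rot: [179.9, -0.1, -177.6]
wrist_force: [-2.5, 1.0, 7.9]
opening: 0.0116
grasp_force: 32.2
```

Emit:
arm_command:
  series:
    - [0,0,0,0]
    - [0,0.01,0,0]
    - [0,0.025,0,0]
    - [0,0.04,0,0]
    - [0,0.055,0,0]

```text
time: 56.85
ee_pos: [0.5897, 0.1764, 0.1058]
tcp_rot: [179.9, -0.1, -177.7]
wrist_force: [-0.9, -2.7, 7.4]
opening: 0.0114
grasp_force: 32.2
```

Emit:
arm_command:
  series:
    - [0,0.015,0,0]
    - [0,0.03,0,0]
    - [0,0.045,0,0]
    - [0,0.06,0,0]
    - [0,0.07,0,0]

```text
time: 57.35
ee_pos: [0.5867, 0.247, 0.1058]
tcp_rot: [179.9, -0.1, -177.6]
wrist_force: [-2.2, -2.5, 6.3]
opening: 0.0115
grasp_force: 32.2
```

Emit:
arm_command:
  series:
    - [0,0.006,0,0]
    - [0,0.012,0,0]
    - [0,0.014,0,0]
    - [0,0.014,0,0]
    - [0,0.014,0,0]

```text
time: 57.85
ee_pos: [0.5861, 0.2608, 0.1058]
tcp_rot: [179.8, -0.2, -177.6]
wrist_force: [-2.6, 1.6, 5.8]
opening: 0.0116
grasp_force: 31.9
```

Emit:
arm_command:
  series:
    - [0,0.001,0,0]
    - [0,0.002,0,0]
    - [0,0.002,0,0]
    - [0,0.002,0,0]
    - [0,0.002,0,0]

```text
time: 58.35
ee_pos: [0.5861, 0.2611, 0.1058]
tcp_rot: [180.0, -0.2, -177.7]
wrist_force: [-2.3, -7.2, 6.8]
opening: 0.0116
grasp_force: 32.2
```

Emit:
arm_command:
  series:
    - [0,0,0,0]
    - [0,0,0,0]
    - [0,0,0,0]
    - [0,0,0,0]
    - [0,0,0,0]
  hand: 0.05

```text
time: 58.85
ee_pos: [0.5856, 0.2622, 0.1039]
tcp_rot: [179.9, -0.3, -177.6]
wrist_force: [0.5, -0.0, -0.6]
opening: 0.05
grasp_force: 0.0
```

Emit:
arm_command:
  series:
    - [0,0,-0.04,0]
    - [0,0,-0.08,0]
    - [0,0,-0.12,0]
    - [0,0,-0.14,0]
    - [0,0,-0.14,0]
  hand: 0.075

```text
time: 59.35
ee_pos: [0.5872, 0.2624, 0.2478]
tcp_rot: [179.8, 0.0, -177.6]
wrist_force: [0.6, -0.3, -0.4]
opening: 0.075
grasp_force: 0.0
```

```bash
python3 -c "
from lib import *
plan(.4825,-.1469,.24,182.4)
"
```

```text
pos [0.5872 0.2624 0.2478] yaw -177.6 t 59.35 open 0.075 | shift [ 0.1216 -0.4046  0.0062] turn -0.0 rows 8.5
   q6 now 21.6 then ~ -19.3 tilt 0.2
```

The lid is against its stop (7 N). Next I'll measure ring line and tab angles with both cameras from the known axis.

```bash
cat > ang.py <<'E'
from lib import *
K0=np.array([.4825,-.1469])
for n in("top","scene"):
    c=cam(n)
    off=proj(c,[[*K0,.115]])[0]
    u,v=off.round().astype(int);h=26
    a=cv2.resize(c["color"][v-h:v+h,u-h:u+h],None,fx=8,fy=8,interpolation=cv2.INTER_CUBIC);H=cv2.cvtColor(a,cv2.COLOR_BGR2HSV)
    P=lambda w:np.array([u-h+(w[0]+.5)/8-.5,v-h+(w[1]+.5)/8-.5])
    g=cv2.inRange(H,(45,110,70),(80,255,255));m=cv2.moments(g,True)
    w=ray(c,[P((m["m10"]/m["m00"],m["m01"]/m["m00"]))],.087)[0][:2]-K0
    print(n,"tab world deg",np.degrees(np.arctan2(w[1],w[0])).round(1),"r",np.linalg.norm(w).round(4))
    r=cv2.inRange(H,(0,150,90),(8,255,255))|cv2.inRange(H,(172,150,90),(180,255,255));m=cv2.moments(r,True)
    if m["m00"]: print("  red centre z.13",ray(c,[P((m["m10"]/m["m00"],m["m01"]/m["m00"]))],.132)[0][:2].round(4))
    for name,z in(("vent_mark",.115),("tab_mark",.087),("fan_top",.143)):
        for d in bot.mark_of(n,name)[:2]:
            w=ray(c,[d["location"]],z)[0][:2]-K0;print("  net",name,round(d["confidence"],2),np.degrees(np.arctan2(w[1],w[0])).round(1),np.linalg.norm(w).round(4))
    # bright line on ring: polar sample at z=.115, r 17..28
    th=np.radians(np.arange(0,360,1.));rr=np.linspace(.018,.027,10)
    X=np.array([[[K0[0]+q*np.cos(t),K0[1]+q*np.sin(t),.115] for q in rr] for t in th])
    uv=proj(c,X.reshape(-1,3)).astype(np.float32).reshape(len(th),-1,2)
    s=cv2.remap(cv2.cvtColor(c["color"],cv2.COLOR_BGR2GRAY),uv,None,cv2.INTER_LINEAR).astype(float).mean(1)
    wt=np.clip(s-np.median(s)-.4*(s.max()-np.median(s)),0,None);k=s.argmax();d=(np.arange(360)-k+180)%360-180;wt[abs(d)>35]=0
    print("  line world deg",(k+(wt*d).sum()/wt.sum()).round(1),"peak",s.max().round(),"median",np.median(s))
E
python3 ang.py
```

```text
top tab world deg 123.3 r 0.0373
  red centre z.13 [ 0.4806 -0.148 ]
  net vent_mark 0.53 22.0 0.0187
  net fan_top 0.39 -15.6 0.007
  line world deg 27.3 peak 140.0 median 78.5Traceback (most recent call last):
  File "ang.py", line 10, in <module>
    w=ray(c,[P((m["m10"]/m["m00"],m["m01"]/m["m00"]))],.087)[0][:2]-K0
                ~~~~~~~~^~~~~~~~~
ZeroDivisionError: float division by zero
```

```bash
sed -i 's/if m\["m00"\]: print/if m["m00"]: print/; s/^    w=ray(c,\[P((m\["m10"\]/    if m["m00"]>0: w=ray(c,[P((m["m10"]/; s/^K0=.*/import sys;K0=np.array([float(sys.argv[1]),float(sys.argv[2])])/' ang.py; sed -i 's/    if m\["m00"\]>0: w=\(.*\)$/    w=(\1) if m["m00"]>0 else np.zeros(2)/' ang.py
python3 ang.py .4824 -.1486; python3 ang.py .4812 -.1482
python3 - <<'E'
# dark dial disc circle in top image -> apparent axis
from lib import *
c=cam("top");u,v=354,271;h=26
a=cv2.resize(c["color"][v-h:v+h,u-h:u+h],None,fx=8,fy=8,interpolation=cv2.INTER_CUBIC)
g=cv2.GaussianBlur(cv2.cvtColor(a,cv2.COLOR_BGR2GRAY),(0,0),3)
m=(g<75).astype(np.uint8)*255
k=max(cv2.findContours(m,cv2.RETR_EXTERNAL,cv2.CHAIN_APPROX_NONE)[0],key=cv2.contourArea)
e=cv2.fitEllipse(cv2.convexHull(k));q=[u-h+(e[0][0]+.5)/8-.5,v-h+(e[0][1]+.5)/8-.5]
for z in(.085,.1,.115): print(z,ray(c,[q],z)[0][:2],e[1])
cv2.imwrite("pics/kk.png",a)
E
```

```text
top tab world deg 121.4 r 0.0385
  red centre z.13 [ 0.4807 -0.148 ]
  net vent_mark 0.67 29.2 0.0238
  net vent_mark 0.56 15.8 0.007
  net tab_mark 0.58 -85.7 0.0026
  net fan_top 0.53 7.9 0.0064
  line world deg 30.7 peak 141.0 median 78.4
scene tab world deg 0.0 r 0.0
  red centre z.13 [ 0.4821 -0.1547]
  net vent_mark 0.81 76.4 0.0293
  net fan_top 0.46 -84.1 0.0087
  line world deg 36.1 peak 206.0 median 106.5
top tab world deg 120.5 r 0.0375
  red centre z.13 [ 0.4806 -0.148 ]
  net vent_mark 0.62 37.5 0.0226
  net fan_top 0.62 2.8 0.0054
  line world deg 28.4 peak 140.0 median 78.5
scene tab world deg 0.0 r 0.0
  red centre z.13 [ 0.4821 -0.1548]
  net vent_mark 0.87 63.2 0.0318
  net fan_top 0.56 -85.7 0.0129
  line world deg 33.4 peak 207.0 median 107.4
0.085 [ 0.48258505 -0.14880402] (265.6716613769531, 268.03106689453125)
0.1 [ 0.4825996  -0.14807312] (265.6716613769531, 268.03106689453125)
0.115 [ 0.48261416 -0.14734222] (265.6716613769531, 268.03106689453125)
```

View pics/kk.png

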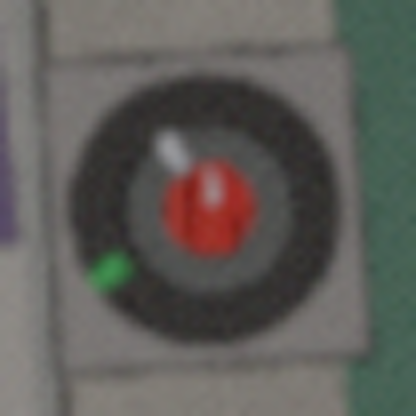

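The enlarged top view shows the white ring line at crop (170,150), the green tab at (110,270), the fan line straight up at (212,185) and the ring centre at about (210,210). The ring line is at about 31–33° and the tab at about 121°, so the ring needs about +89°. I'll approach with the fingers at 45° to stay clear of the chest.

Emit:
arm_command:
  series:
    - [0.013,-0.044,0,0]
    - [0.026,-0.088,0,0]
    - [0.039,-0.132,0,0]
    - [0.052,-0.176,0,0]
    - [0.066,-0.22,0,0]

```text
time: 60.95
ee_pos: [0.5287, 0.0379, 0.244]
tcp_rot: [179.9, -0.2, -177.6]
wrist_force: [0.5, -0.5, -0.2]
opening: 0.0748
grasp_force: 0.0
```

Emit:
arm_command:
  series:
    - [0.013,-0.044,0,0.14]
    - [0.026,-0.088,0,0.28]
    - [0.039,-0.132,0,0.42]
    - [0.05,-0.17,0,0.56]
    - [0.0556,-0.1846,0,0.68]

```text
time: 61.45
ee_pos: [0.4805, -0.1502, 0.2441]
tcp_rot: [-179.9, -0.2, 142.9]
wrist_force: [0.0, 0.2, -0.1]
opening: 0.075
grasp_force: 0.0
```

Emit:
arm_command:
  series:
    - [0,0,0,0.11]
    - [0,0,0,0.11]
    - [0,0,0,0.11]
    - [0,0,0,0.11]
    - [0,0,0,0.11]

```text
time: 61.95
ee_pos: [0.4817, -0.1469, 0.2439]
tcp_rot: [-179.9, -0.3, 137.2]
wrist_force: [-0.4, -0.7, 0.3]
opening: 0.0752
grasp_force: 0.0
```

```bash
python3 -c "
from lib import *
plan(.4825,-.1469,.0925,137)
"
```

```text
pos [ 0.4817 -0.1469  0.2439] yaw 137.2 t 61.95 open 0.0752 | shift [-0.0013  0.0009  0.1514] turn 0.004 rows 3.0
   q6 now 25.8 then ~ 26.1 tilt 0.3
```

Emit:
arm_command:
  series:
    - [-0.0008,0.0008,0.03,0]
    - [-0.0008,0.0008,0.06,0]
    - [-0.0008,0.0008,0.085,0]
    - [-0.0008,0.0008,0.105,0]
    - [-0.0008,0.0008,0.12,0]

```text
time: 62.45
ee_pos: [0.4818, -0.1467, 0.1224]
tcp_rot: [-179.8, -0.3, 137.2]
wrist_force: [0.6, 0.3, 0.1]
opening: 0.0746
grasp_force: 0.0
```

Emit:
arm_command:
  series:
    - [0,0,0.01,0]
    - [0,0,0.018,0]
    - [0,0,0.024,0]
    - [0,0,0.028,0]
    - [0,0,0.03,0]

```text
time: 62.95
ee_pos: [0.4821, -0.1471, 0.0939]
tcp_rot: [-179.9, -0.2, 137.1]
wrist_force: [0.4, -0.4, 0.2]
opening: 0.0748
grasp_force: 0.0
```

Emit:
arm_command:
  series:
    - [0,0,0,0]
    - [0,0,0,0]
    - [0,0,0,0]
    - [0,0,0,0]
    - [0,0,0,0]
  hand: 0.0
  grip_force: 30

```text
time: 63.45
ee_pos: [0.4824, -0.1469, 0.0945]
tcp_rot: [-179.9, -0.2, 137.1]
wrist_force: [1.4, 4.8, 5.8]
opening: 0.0568
grasp_force: 32.8
```

```bash
python3 -c "
from lib import *
plan(.4825,-.1469,.0935,137)
o=bot.get_obs();print(o['torque'],o['wrist_force'],o['grasp_force']);R0=R.from_euler('xyz',o['tcp_rot'],degrees=True);print(R0.inv().apply(o['wrist_force']))
"
```

```text
pos [ 0.4824 -0.1469  0.0945] yaw 137.1 t 63.45 open 0.0568 | shift [-0.0001  0.0001  0.001 ] turn 0.002 rows 0.0
   q6 now 25.9 then ~ 26.1 tilt 0.2
[ 0.94568283 -0.30092216 -0.07003124] [1.37574432 4.80995477 5.80325146] 32.755646109580994
[ 2.28632595  4.45501543 -5.79927719]
```

Emit:
arm_command:
  series:
    - [0,0,0,-0.06]
    - [0,0,0,-0.16]
    - [0,0,0,-0.27]
    - [0,0,0,-0.38]
    - [0,0,0,-0.5]

```text
time: 63.95
ee_pos: [0.4824, -0.1469, 0.0945]
tcp_rot: [180.0, -0.2, 166.0]
wrist_force: [1.1, 6.0, 5.5]
opening: 0.0568
grasp_force: 33.0
```

Emit:
arm_command:
  series:
    - [0,0,0,-0.12]
    - [0,0,0,-0.24]
    - [0,0,0,-0.36]
    - [0,0,0,-0.48]
    - [0,0,0,-0.6]

```text
time: 64.45
ee_pos: [0.4824, -0.1469, 0.0945]
tcp_rot: [179.8, -0.2, -159.6]
wrist_force: [2.3, 5.1, 5.3]
opening: 0.0568
grasp_force: 32.9
```

Emit:
arm_command:
  series:
    - [0,0,0,-0.12]
    - [0,0,0,-0.24]
    - [0,0,0,-0.36]
    - [0,0,0,-0.45]
    - [0,0,0,-0.45]

```text
time: 64.95
ee_pos: [0.4824, -0.1469, 0.0945]
tcp_rot: [179.8, -0.1, -133.9]
wrist_force: [1.1, 5.2, 5.6]
opening: 0.0568
grasp_force: 32.9
```

Emit:
arm_command:
  series:
    - [0,0,0,0]
    - [0,0,0,0]
    - [0,0,0,0]
    - [0,0,0,0]
    - [0,0,0,0]
  hand: 0.075

```text
time: 65.45
ee_pos: [0.4819, -0.1472, 0.0938]
tcp_rot: [179.7, -0.1, -134.1]
wrist_force: [0.3, -1.1, 0.1]
opening: 0.0749
grasp_force: 0.0
```

Emit:
arm_command:
  series:
    - [0,0,-0.03,0]
    - [0,0,-0.06,0]
    - [0,0,-0.1,0]
    - [0,0,-0.13,0]
    - [0,0,-0.15,0]

```text
time: 65.95
ee_pos: [0.483, -0.1475, 0.2465]
tcp_rot: [179.9, -0.1, -134.1]
wrist_force: [-0.4, -0.1, -0.4]
opening: 0.0748
grasp_force: 0.0
```

```bash
python3 -c "
from lib import *
plan(.36,.06,.2439)
"
```

```text
pos [ 0.483  -0.1475  0.2465] yaw -134.1 t 65.95 open 0.0748 | shift [-0.0635  0.2327  0.003 ] turn 0.0 rows 4.8
   q6 now -62.9 then ~ -36.5 tilt 0.1
```

Emit:
arm_command:
  series:
    - [-0.012,0.046,0,0]
    - [-0.025,0.092,0,0]
    - [-0.038,0.138,0,0]
    - [-0.05,0.184,0,0]
    - [-0.0635,0.2327,0,0]

```text
time: 66.45
ee_pos: [0.3587, 0.0607, 0.2448]
tcp_rot: [179.8, -0.1, -134.1]
wrist_force: [0.8, 1.6, 0.1]
opening: 0.0749
grasp_force: 0.0
```

```bash
python3 ang.py .4825 -.1487 | grep -v net; python3 - <<'E'
from lib import *
c=cam("top");s=cam("scene");u,v=354,271;h=26
a=[cv2.resize(c["color"][v-h:v+h,u-h:u+h],(400,400),interpolation=cv2.INTER_CUBIC),cv2.resize(s["color"][140:290,250:430],(400,333),interpolation=cv2.INTER_CUBIC)[np.minimum(np.arange(400),332)]]
cv2.imwrite("pics/e1.png",np.hstack(a))
E
```

```text
top tab world deg 121.6 r 0.0391
  red centre z.13 [ 0.4809 -0.148 ]
  line world deg 119.8 peak 143.0 median 79.3
scene tab world deg 0.0 r 0.0
  red centre z.13 [ 0.482  -0.1547]
  line world deg 202.8 peak 114.0 median 107.95
```

View pics/e1.png

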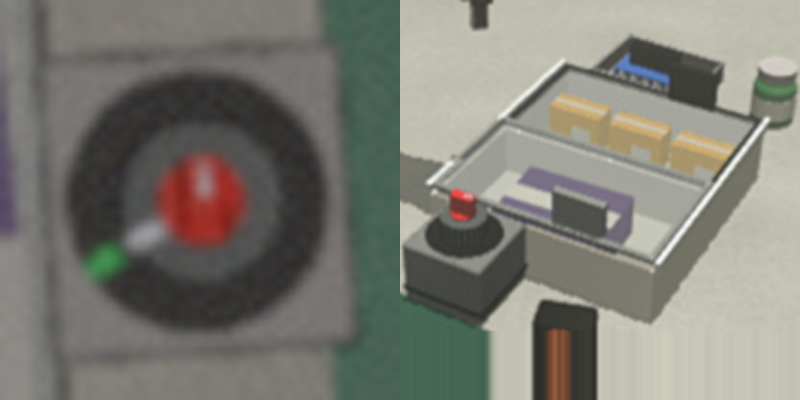

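The ring line at (145,236) lies on the line from the centre (200,202) to the green tab (106,262), within about 2°. The fan line points to off, both lids are shut, the cartons are inside and the cartridge is in the tray. Handing in.

```bash
python3 -c "
from workcell import bot
print(bot.job_done())"
```

```text
the job is handed in; nothing more can be done
None
```

I handed the job in at about 67 s of the 210 s limit, and the judging gave no result back: the fan is off, the cartridge is in the grey tray, the three yellow cartons are under the shut left lid, and the ring's line points at the green tab to within about 2°.

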